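# Seat the taper arbor in the welding positioner

## Task

Take the steel taper arbor out of the wooden rack, set it upright in the socket of the welding positioner until the taper just takes, and let go of it. Then pick up the soft-faced mallet and drive the arbor in with two or more light, slow taps on its top, lifting the mallet clear between them, until it has bottomed on the stop inside and a tap of 15 N or more, but never over 28 N, moves it no further; do not push it in with the fingers. Stand the mallet back on the worktop upright on its head, and leave the blue wiper and the other things alone.

Things in the scene. Friction and masses are not known exactly. Their poses are not given: they have to be found in the camera images.
- arbor_grip (a point): centre of the arbor's bright steel grip, an upright cylinder 28 mm across, 50 mm tall, to be grasped here. z up, round about z, 0.20 kg. Below the grip a dark collar (48 mm across, 8 mm thick), then the tapered shank. The flat top, which is tapped, lies 25 mm above this point, the collar's underside 33 mm and the shank's tip 83 mm below it. It starts in one hole of the rack, collar on its top.
- arbor_seat (a point): centre of the underside of the arbor's collar, 33 mm below arbor_grip. Below it the shank: 50 mm long, 30 mm across here, 20 mm at its tip (1 mm less radius per 10 mm). When the arbor is home this face stands 1 to 12.5 mm above the socket's rim: how much cannot be seen or measured beforehand.
- socket_rim (a point): centre of the socket's mouth in the flat steel rim on top of the positioner; mouth 34 mm, rim 64 mm across, z up. The rim is 68 to 80 mm above the worktop, different each time. Deep in the bore sits a stop screw, set differently each time: where the shank's tip meets it the arbor stops dead and the force rises steeply. Over 28 N from the mallet harms the spindle.
- mallet_head (a point): centre of the mallet's head, an upright cylinder 70 mm tall, 40 mm across (green; white soft faces 42 mm across at both ends), 0.45 kg. It stands on its lower face, this point 35 mm above the worktop. A level handle, 24 mm thick, sticks out along -x to 135 mm from here. Grip the head from above in its upper half, fingers either side of the handle; the lower face taps.
- rack_top (a point): centre of the top face of the fixed wooden rack, 160 mm (its x) by 80 mm (y), 62 mm tall, with two holes 80 mm apart along x.
- wiper_grip (a point): centre of the bore wiper's blue plastic handle (26 mm across, 45 mm tall, handle top 22 mm above this point); it stands in the other hole of the rack. Leave it.
- tape_measure: yellow tape measure, 39x90x62 mm, origin under its centre. Leave it.
- nut: steel nut, 42x36x18 mm, origin under its centre. Leave it.
- bolt: bolt, 24x80x28 mm, lying, origin under its centre. Leave it.
- positioner: grey round fixed machine, base 120 mm across, body 84 mm; origin 80 mm below socket_rim. In its bore four sprung taper segments take the shank when the collar is 20 mm above the rim; lowered to there and let go, it stands by itself, 15 to 20 mm proud. To drive it deeper takes 4 to 8 N at first, growing evenly to at most 13 N just before the stop; the taper holds wherever it is left.
Mind the look-alikes: they are no part of the job. What is shaped like the part that bears arbor_grip but pink or red is not meant.

How it is judged:
On the way, in this order (a step that is already met when the one before it is completed fails the run):
1. the arbor stands in the socket by itself, released, its collar 13.5 to 22 mm above the rim (horizontal distance between arbor_seat and socket_rim below 0.004 m and z of arbor_seat in the frame of socket_rim between 0.0135 and 0.022 m and angle between arbor_seat's own z axis and vertical below 0.08 rad and contact force between the fingers and arbor below 0.05 N), for 0.2 s.
2. first tap: the mallet presses on the arbor with more than 3 N (contact force between mallet and arbor above 3 N).
3. the mallet is lifted clear of the arbor (head's centre 3 mm or more above its place at contact) (contact force between mallet and arbor below 0.01 N and z of mallet_head in the frame of arbor_grip above 0.063 m), for 0.02 s.
4. last tap, after lifting: the arbor withstands more than 15 N from the mallet, which it does only against the stop (contact force between mallet and arbor above 15 N), for 0.04 s.
At the end, for the whole second after the job is handed in: the arbor is upright (within 2 degrees) and centred (within 2 mm) in the socket with its collar less than 13 mm above the rim, at rest, and the mallet stands on the worktop on its head face (within 8 degrees), at rest (z of arbor_seat in the frame of socket_rim below 0.013 m and horizontal distance between arbor_seat and socket_rim below 0.002 m and angle between arbor_seat's own z axis and vertical below 0.035 rad and linear speed of each of arbor, mallet below 0.02 m/s and height (world z) of mallet_head between 0.025 and 0.045 m and angle between mallet_head's own z axis and vertical below 0.15 rad); the robot touches nothing.
It fails at once if the mallet hits or presses the arbor with more than 28 N (contact force between mallet and arbor above 28 N).
It fails at once if the fingers push the arbor in (touch it with the collar less than 13 mm above the rim, in the socket) (contact force between the fingers and arbor above 1 N and horizontal distance between arbor_seat and socket_rim below 0.008 m and z of arbor_seat in the frame of socket_rim below 0.013 m).
It fails at once if the wiper, the tape measure, the nut or the bolt is moved by more than 20 mm (distance of any of wiper_grip, tape_measure, nut, bolt from where it was at the start of the episode above 0.02 m).
It also fails if it takes over 64 s, if anything falls off the work surface, if the arm or the gripper's body presses on something with over 40 N, if the wrist force passes 120 N, or if a joint passes its speed limit or range.

## Robot

A 6-joint arm with a two-finger parallel gripper is mounted at the origin on the work surface; the furniture and walls round the work are solid. World frame = base frame: x ahead of the robot, y to its left, z up, the work surface at z = 0. Lengths are in m, angles in rad, forces in N, time in s.
With the tool pointing down it reaches from about 0.375 to 0.925 m from the base axis. Payload 5.7 kg.
Tool frame: the origin (TCP) lies between the finger pads; the fingertips stand 19 mm ahead of it and the grasp point (between the pads) is the TCP; x points along the fingers, z is the direction in which the jaws open and shut, and the axes are right-handed (so a half turn about x gives the same grasp; the last joint's range is limited). The gripper opens to 88 mm and grips with 3 to 60 N. Pads are 20 mm wide; open, the fingers measure 115 mm over their backs; the gripper's body (75 mm by 178 mm) begins 61 mm behind the grasp point.
Start: joints at [1.07, 0.359, 1.51, -0, 1.272, -0.115], TCP at [0.226, 0.556, 0.242] pointing down, gripper open.
Joint ranges: [-2.97, 2.97], [-1.01, 2.36], [0.21, 2.38], [-0.96, 4.11], [0.2, 2.71], [-2.98, 2.98]. Speed limits (rad/s): [2.39, 2.39, 3.14, 3.14, 3.14, 3.14].

## Interface

Orientations are given as a unit quaternion [w, x, y, z].
In Python, from workcell import readout, viewer, finish_job gives the robot as it stands.
- The arm moves only by the tool jog_arm, never from a script. Its argument "rows" is a list of rows, each a list of 3 entries, a list of its own where there are three numbers: the turn, a rotation vector about the tool's x, y, z in degrees, then the shift along the tool's x, y, z in m, then the opening, from -1 (shut) to 1 (fully open). A call has 1 to 12 rows; each row shifts and turns the pose as measured when the row begins, along the tool's axes as they then stand; what a row does not reach is not made up. A row lasts 1/10 s, in which the tool goes at most 50 mm and 8.59 degrees, less where a joint would pass 70% of its speed; a pose out of reach is approached as far as the arm can. A call with a gripper value outside its range is refused whole. The fingers move at their own pace and stop on an object; "squeeze" is the grip in N (left out, the last holds). Time passes only in rows, so rows that do not move let the fingers close. It gives the time, the measured TCP pose, the force and the opening at its end, in the units of the state.
- readout.get_state(): the state, without advancing time (a new reading comes with each control period).
- viewer.read_camera(name): name is "side" or "top" or "wrist"; returns a dict with "pixels" (384x512x3 uint8, red, green, blue), "z_map" (384x512 float32, m along the optical axis (not along the pixel's ray), 0 where there is no reading), "K" (3x3 intrinsics, pixels), "pose" (4x4, takes a point from camera to world coordinates). Camera axes: x right, y up, looking along -z (the intrinsics and any distortion apply to the point x, -y, -z); pixel columns grow to the right and rows downward; lengths in m; the calibration is good to about 2 mm. The wrist camera is an equidistant fisheye: a pixel r from the principal point sees the ray r / f radians off the axis. A picture is of the moment at which its call begins.
- finish_job(): hands the job in, once; it reports no verdict.
The state is a dict: "clock": time; "q": joint angles; "joint_vel": joint speeds; "effort": joint torques, N m; "ee_pos": TCP position; "orientation": TCP orientation; "wrist_force": force on the tool from outside, world axes, zero at the start; "wrist_torque": the same for the moment, N m; "grip_width": opening from 0.0 (shut) to 1.0 (fully open).
Only numpy, scipy, OpenCV 4.12 (cv2) and the standard library are available. Lean on these libraries where they do the work, as an engineer would, in place of code of your own. Each camera call takes 0.05 s, during which the arm holds its last target.

## Working session

There is one attempt and no reset: what is moved stays moved. The work goes in short steps, Python scripts to look and compute and a tool call to move; the robot and the scene stay as the last step left them, time stands still between calls to the robot, and variables do not carry over. Pictures are saved under pics/ and viewed, and the job is handed in when it is done.

Besides the shell and the picture viewer there is one more tool, called after "Emit:" by a JSON object that holds its "fn" and its "kwargs", one argument or row to a line. jog_arm: Moves the arm, as the interface text tells. Its arguments: {"type":"object","properties":{"rows":{"type":"array","items":{"type":"array"}},"squeeze":{"type":"number"}},"required":["rows"]}

```bash
ls; mkdir -p pics
python3 - <<'E'
from workcell import readout, viewer
import cv2
s=readout.get_state(); print({k:s[k] for k in('clock','ee_pos','orientation','wrist_force','grip_width')})
for n in('side','top','wrist'):
    d=viewer.read_camera(n); cv2.imwrite(f'pics/{n}0.png',d['pixels'][:,:,::-1]); print(n,d['K'].tolist(),d['pose'].round(3).tolist(),[k for k in d])
E
```

```text
pics
{'clock': 0.0, 'ee_pos': array([0.22547018, 0.55533069, 0.24082273]), 'orientation': array([ 0.58601071, -0.39516809,  0.58714916,  0.39457508]), 'wrist_force': array([-0.19266611,  0.07977005, -0.25539449]), 'grip_width': 0.999736446735847}
side [[481.2516287353933, 0.0, 247.3777475693037], [0.0, 481.2516287353933, 186.57274654688302], [0.0, 0.0, 1.0]] [[-0.967, 0.148, -0.208, 0.302], [-0.255, -0.553, 0.793, 1.172], [0.003, 0.82, 0.572, 0.793], [0.0, 0.0, 0.0, 1.0]] ['pixels', 'z_map', 'K', 'pose']
top [[444.3768490199226, 0.0, 253.73247726491144], [0.0, 444.3768490199226, 188.38165041084562], [0.0, 0.0, 1.0]] [[-0.018, 0.992, -0.128, 0.384], [-1.0, -0.015, 0.028, 0.229], [0.025, 0.128, 0.991, 1.4], [0.0, 0.0, 0.0, 1.0]] ['pixels', 'z_map', 'K', 'pose']
wrist [[297.3186396354542, 0.0, 252.53785512691275], [0.0, 297.3186396354542, 186.39111832858666], [0.0, 0.0, 1.0]] [[0.377, -0.888, -0.264, 0.152], [0.926, 0.36, 0.11, 0.585], [-0.003, -0.286, 0.958, 0.383], [0.0, 0.0, 0.0, 1.0]] ['pixels', 'z_map', 'K', 'pose']
```

View pics/side0.png

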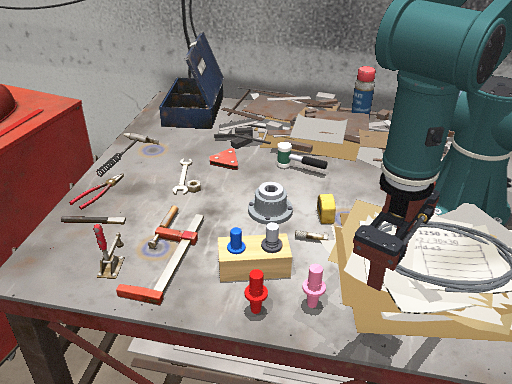

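View pics/top0.png

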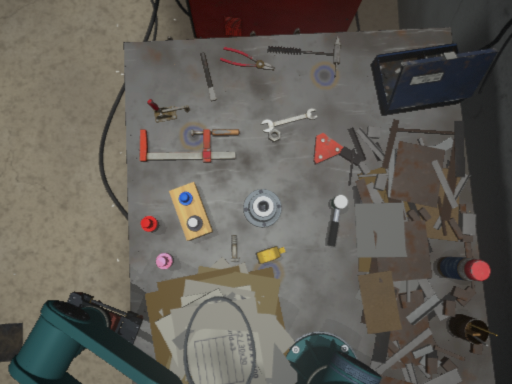

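View pics/wrist0.png

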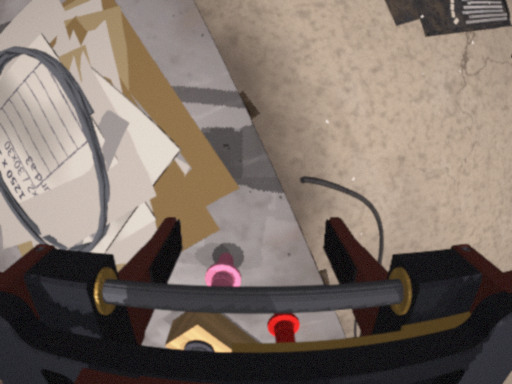

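The side view shows four upright cylinders. The steel one is in the rack at about (271,235). The look-alikes are the blue wiper (236,239), the red one (257,285) and the pink one (316,282). In the top view they are steel (194,223), blue (186,198), red (149,224) and pink (163,261). The steel one in the rack matches the description. The positioner is at top (263,207), and the mallet is at top (341,202) with its handle at (332,233).

```bash
cat > h.py <<'E'
import numpy as np,cv2
from workcell import readout,viewer
from scipy.spatial.transform import Rotation as R
def cloud(d):
    K,P=d['K'],d['pose'];z=d['z_map'].astype(float)
    v,u=np.mgrid[:z.shape[0],:z.shape[1]]
    X=(u-K[0,2])/K[0,0]*z;Y=(v-K[1,2])/K[1,1]*z
    p=np.stack([X,-Y,-z],-1)@P[:3,:3].T+P[:3,3]
    p[z<=0]=np.nan
    return p
def ray(d,u,v,h):
    K,P=d['K'],d['pose'];r=P[:3,:3]@np.array([(u-K[0,2])/K[0,0],-(v-K[1,2])/K[1,1],-1.])
    t=(h-P[2,3])/r[2];return P[:3,3]+t*r
E
python3 - <<'E'
from h import *
for n,b in(('side',(205,130,345,320)),('top',(130,170,365,285))):
    d=viewer.read_camera(n);x0,y0,x1,y1=b
    c=d['pixels'][y0:y1,x0:x1,::-1];cv2.imwrite(f'pics/{n}1.png',cv2.resize(c,None,fx=3.2,fy=3.0,interpolation=cv2.INTER_CUBIC))
    np.savez(f'{n}.npz',**d)
    p=cloud(d)
    pts={'side':[(271,226),(271,237),(236,230),(270,187),(270,200),(285,147),(315,162),(250,265)],'top':[(194,223),(186,198),(263,207),(263,190),(341,202),(332,235),(203,210),(235,247),(275,137)]}[n]
    for u,v in pts: print(n,u,v,p[v,u].round(4))
E
```

```text
side 271 226 [0.4571 0.3758 0.1237]
side 271 237 [0.4541 0.3861 0.1015]
side 236 230 [0.5299 0.3984 0.1149]
side 270 187 [0.507  0.1542 0.0685]
side 270 200 [0.4969 0.1985 0.0596]
side 285 147 [ 0.5081 -0.0543  0.0723]
side 315 162 [ 0.4142 -0.0394  0.0441]
side 250 265 [0.4904 0.4275 0.0471]
top 194 223 [0.4518 0.3669 0.1183]
top 186 198 [0.5249 0.3905 0.1134]
top 263 207 [0.5023 0.1636 0.0305]
top 263 190 [0.5579 0.1614 0.0092]
top 341 202 [ 0.51   -0.0703  0.0719]
top 332 235 [ 0.412  -0.0436  0.0489]
top 203 210 [0.4933 0.3458 0.0635]
top 235 247 [0.3812 0.2519 0.017 ]
top 275 137 [0.7304 0.1188 0.0021]
```

View pics/side1.png

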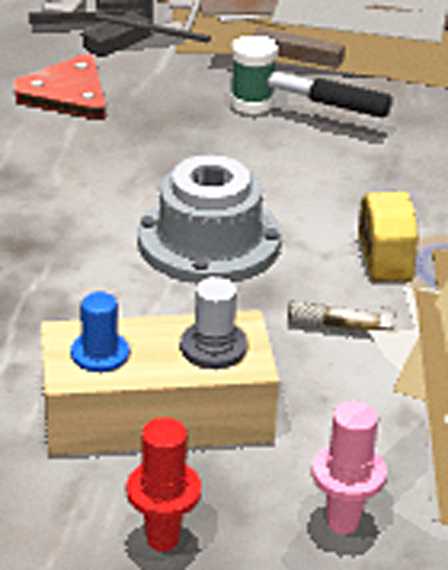

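View pics/top1.png

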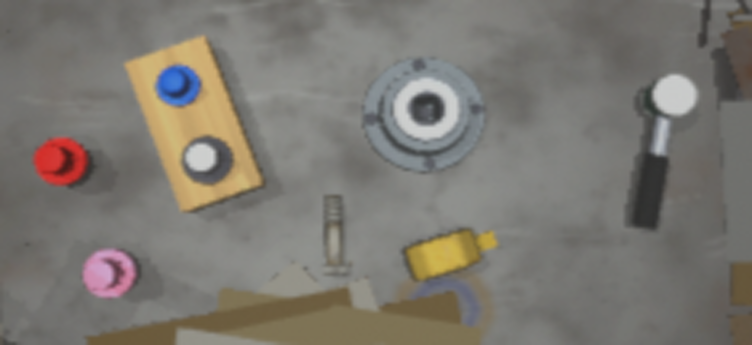

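Run:
```python
from h import *
from scipy.optimize import least_squares
def circ(P,r=None):
    f=lambda q: np.hypot(P[:,0]-q[0],P[:,1]-q[1])-(q[2] if r is None else r)
    return least_squares(f,[*P[:,:2].mean(0),.03],loss='soft_l1',f_scale=.002).x
for n in('top','side'):
    p=cloud(np.load(n+'.npz')); 
    def sel(c,rad,z0,z1):
        m=(np.hypot(p[...,0]-c[0],p[...,1]-c[1])<rad)&(p[...,2]>z0)&(p[...,2]<z1);return p[m]
    for name,c,rad,z0,z1 in(('arbtop',(.453,.367),.03,.112,.135),('wiptop',(.525,.390),.03,.105,.13),('rim',(.503,.16),.045,.062,.09),('mtop',(.51,-.07),.035,.066,.08),('mhandle',(.40,-.045),.09,.035,.058),('rack',(.49,.375),.11,.055,.068)):
        q=sel(c,rad,z0,z1); 
        if len(q)<5: print(n,name,len(q));continue
        mm=(np.percentile(q,2,axis=0)+np.percentile(q,98,axis=0))/2
        print(n,name,len(q),'mean',q.mean(0).round(4),'mid',mm.round(4),'span',(np.percentile(q,98,axis=0)-np.percentile(q,2,axis=0)).round(4),'zmed',np.median(q[:,2]).round(4))
    q=sel((.503,.16),.06,.055,.095);print(np.histogram(q[:,2],bins=np.arange(.055,.096,.003)))
```

```text
top arbtop 72 mean [0.4544 0.372  0.1199] mid [0.4547 0.3723 0.1205] span [0.0232 0.0233 0.0092] zmed 0.12
top wiptop 60 mean [0.529  0.3985 0.1131] mid [0.5293 0.3987 0.1125] span [0.0202 0.022  0.0104] zmed 0.1133
top rim 300 mean [0.5017 0.166  0.071 ] mid [0.5018 0.1655 0.0699] span [0.0602 0.06   0.0141] zmed 0.0714
top mtop 126 mean [ 0.5123 -0.0681  0.07  ] mid [ 0.5125 -0.0677  0.0705] span [0.0351 0.037  0.0084] zmed 0.0699
top mhandle 239 mean [ 0.4306 -0.05    0.0434] mid [ 0.4338 -0.0495  0.0433] span [0.1035 0.0336 0.0147] zmed 0.0435
top rack 1108 mean [0.4927 0.3859 0.0619] mid [0.4916 0.3852 0.0618] span [0.1564 0.1077 0.0107] zmed 0.0619
(array([100,  85,  28,  23,  59, 120,  69,  15,   0,   0,   0,   0,   0]), array([0.055, 0.058, 0.061, 0.064, 0.067, 0.07 , 0.073, 0.076, 0.079,
       0.082, 0.085, 0.088, 0.091, 0.094]))
side arbtop 119 mean [0.4547 0.3749 0.1197] mid [0.455  0.3724 0.1181] span [0.0257 0.0262 0.0114] zmed 0.1206
side wiptop 105 mean [0.5296 0.4027 0.1125] mid [0.5302 0.3999 0.1113] span [0.0238 0.0239 0.0119] zmed 0.1136
side rim 330 mean [0.5018 0.1708 0.0712] mid [0.5019 0.1677 0.0693] span [0.0584 0.0607 0.0143] zmed 0.0725
side mtop 94 mean [ 0.5126 -0.0658  0.0709] mid [ 0.5124 -0.0672  0.0707] span [0.0371 0.0403 0.0077] zmed 0.0711
side mhandle 220 mean [ 0.4297 -0.0461  0.0432] mid [ 0.4336 -0.0471  0.0434] span [0.1034 0.0323 0.015 ] zmed 0.0437
side rack 1386 mean [0.492  0.3963 0.0628] mid [0.4921 0.3897 0.0615] span [0.1576 0.109  0.0101] zmed 0.0631
(array([ 45, 128,  59,  31,  37, 100, 126,  11,   0,   0,   0,   0,   0]), array([0.055, 0.058, 0.061, 0.064, 0.067, 0.07 , 0.073, 0.076, 0.079,
       0.082, 0.085, 0.088, 0.091, 0.094]))
```

The crops confirm the steel arbor: it is bright, has a dark collar, and sits in the rack hole nearer the robot. The top sits at z≈0.120, as expected for 62+58 mm. The rim is at about z 0.072, the mallet top at 0.070 and the rack at 0.062, so all heights agree with the description.

```bash
cat >> h.py <<'E'
def pose():
    s=readout.get_state();q=s['orientation'];return s,np.array(s['ee_pos']),R.from_quat([q[1],q[2],q[3],q[0]])
def go(target,az=None):
    """print current, tool-frame turn (deg) to point down with jaws at azimuth az, and the shift after that turn"""
    s,p,r=pose();M=r.as_matrix()
    print('t',round(s['clock'],2),'tcp',p.round(4),'F',np.round(s['wrist_force'],2),'w',round(s['grip_width'],3),'q',np.round(s['q'],2))
    jaw=np.degrees(np.arctan2(M[1,2],M[0,2]));tilt=np.degrees(np.arccos(-M[2,0]));print('jaw az',jaw.round(2),'tilt',tilt.round(2))
    if az is None: az=jaw
    while az-jaw>90: az-=180
    while az-jaw<-90: az+=180
    a=np.radians(az);z=np.array([np.cos(a),np.sin(a),0]);x=np.array([0,0,-1.]);T=np.stack([x,np.cross(z,x),z],1)
    rv=np.degrees((r.inv()*R.from_matrix(T)).as_rotvec());D=np.array(target)-p
    print('turn',rv.round(2),'shift_now',(M.T@D).round(4),'shift_after_turn',(T.T@D).round(4))
E
python3 - <<'E'
from h import *
go([.4547,.3725,.22],109.5)
# mallet handle direction
p=cloud(np.load('top.npz'));
for n in('top','side'):
    p=cloud(np.load(n+'.npz'));m=(np.hypot(p[...,0]-.42,p[...,1]+.045)<.075)&(p[...,2]>.036)&(p[...,2]<.055)&(p[...,0]<.485)
    q=p[m][:,:2];c=q.mean(0);v=np.linalg.svd(q-c)[2][0];print(n,len(q),c,np.degrees(np.arctan2(v[1],v[0])), np.degrees(np.arctan2(-.0675-c[1],.5125-c[0])))
E
```

```text
t 0.25 tcp [0.2256 0.5556 0.2412] F [-0.29  0.62 -0.63] w 1.001 q [ 1.07  0.36  1.51  0.    1.27 -0.12]
jaw az 67.89 tilt 0.05
turn [-4.161e+01 -5.000e-02 -3.000e-02] shift_now [ 0.0213 -0.2811 -0.0834] shift_after_turn [ 0.0212 -0.1548 -0.2491]
top 225 [ 0.42854322 -0.04973347] 167.41105971555626 -11.948386154382293
side 209 [ 0.42800753 -0.04585759] 166.67869783439133 -14.367189271736036
```

Emit:
{"fn": "jog_arm", "kwargs": {
  "rows": [
    [[-8.3, 0, 0], [0, 0, 0], 1],
    [[-8.3, 0, 0], [0, 0, 0], 1],
    [[-8.3, 0, 0], [0, 0, 0], 1],
    [[-8.3, 0, 0], [0, 0, 0], 1],
    [[-8.3, 0, 0], [0, 0, 0], 1],
    [[0, 0, 0], [0, -0.03, -0.05], 1],
    [[0, 0, 0], [0, -0.03, -0.05], 1],
    [[0, 0, 0], [0, -0.03, -0.05], 1],
    [[0, 0, 0], [0, -0.03, -0.05], 1],
    [[0, 0, 0], [0.01, -0.03, -0.045], 1],
    [[0, 0, 0], [0, 0, 0], 1]
  ],
  "squeeze": 40
}}

```text
clock: 1.35
ee_pos: [0.4298, 0.3998, 0.231]
orientation: [-0.398, 0.584, -0.398, -0.584]
wrist_force: [-0.9, 0.6, 0.2]
grip_width: 0.995
```

Run:
```python
from h import *
go([.4547,.3725,.22],109.5)
d=viewer.read_camera('wrist');cv2.imwrite('pics/w2.png',d['pixels'][:,:,::-1]);np.savez('w2.npz',**d)
```

```text
t 1.35 tcp [0.4298 0.3998 0.231 ] F [-0.92  0.61  0.23] w 0.995 q [ 0.63  0.35  1.55 -0.    1.24 -1.31]
jaw az 111.4 tilt 0.03
turn [ 1.9  -0.03  0.02] shift_now [ 0.011  -0.0132 -0.0345] shift_after_turn [ 0.011  -0.0143 -0.0341]
```

View pics/w2.png

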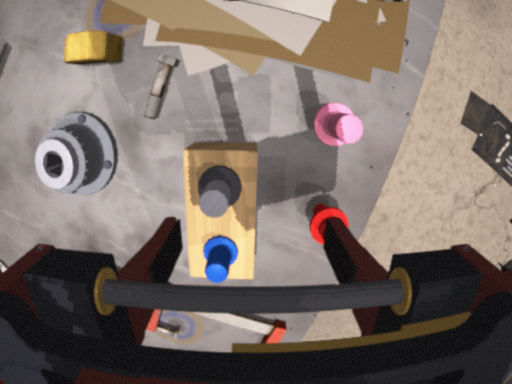

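The wrist view shows the steel arbor at (214,195) in the rack with the jaws across the rack's short side, and blue wiper at (217,262). Next I centre above the arbor.

Emit:
{"fn": "jog_arm", "kwargs": {
  "rows": [
    [[1.9, 0, 0], [0.01, -0.014, -0.034], 1],
    [[0, 0, 0], [0, 0, 0], 1],
    [[0, 0, 0], [0, 0, 0], 1]
  ]
}}

```text
clock: 1.7
ee_pos: [0.452, 0.3762, 0.2214]
orientation: [0.408, -0.576, 0.408, 0.579]
wrist_force: [0.2, 0.4, -0.5]
grip_width: 0.999
```

```bash
cat >> h.py <<'E'
def fish(d):
    K,P=d['K'],d['pose'];z=d['z_map'].astype(float);v,u=np.mgrid[:z.shape[0],:z.shape[1]]
    dx=u-K[0,2];dy=v-K[1,2];r=np.hypot(dx,dy)+1e-9;th=r/K[0,0]
    s=np.where(th<1.4,np.tan(np.minimum(th,1.4)),np.nan)
    p=np.stack([dx/r*s*z,-dy/r*s*z,-z],-1)@P[:3,:3].T+P[:3,3];p[z<=0]=np.nan;return p
E
python3 - <<'E'
from h import *
go([.4547,.3725,.098],109.5)
d=viewer.read_camera('wrist');cv2.imwrite('pics/w3.png',d['pixels'][:,:,::-1]);p=fish(d)
for nm,c,z0,z1 in(('arb',(.455,.3725),.112,.135),('wip',(.529,.399),.105,.13),('rim',(.502,.1665),.06,.09)):
    m=(np.hypot(p[...,0]-c[0],p[...,1]-c[1])<.045)&(p[...,2]>z0)&(p[...,2]<z1);q=p[m]
    if len(q)>5:print(nm,len(q),q.mean(0).round(4),((np.percentile(q,2,axis=0)+np.percentile(q,98,axis=0))/2).round(4),np.ptp(q,axis=0).round(3),np.median(q[:,2]).round(4))
E
```

```text
t 1.7 tcp [0.452  0.3762 0.2214] F [ 0.24  0.37 -0.47] w 0.999 q [ 0.57  0.36  1.56  0.    1.22 -1.34]
jaw az 109.49 tilt 0.21
turn [-0.01  0.19 -0.08] shift_now [ 0.1234 -0.0015 -0.0048] shift_after_turn [ 0.1234 -0.0014 -0.0044]
arb 792 [0.4544 0.3699 0.1191] [0.4549 0.3699 0.1172] [0.027 0.027 0.009] 0.1193
wip 482 [0.5281 0.3966 0.1121] [0.5296 0.3967 0.1103] [0.025 0.026 0.01 ] 0.1127
rim 1782 [0.5007 0.1676 0.0702] [0.5014 0.1663 0.0671] [0.071 0.064 0.014] 0.0716
```

Emit:
{"fn": "jog_arm", "kwargs": {
  "rows": [
    [[0, 0.2, 0], [0.03, -0.0014, -0.0042], 1],
    [[0, 0, 0], [0.03, 0, 0], 1],
    [[0, 0, 0], [0.025, 0, 0], 1],
    [[0, 0, 0], [0, 0, 0], 1]
  ]
}}

```text
clock: 2.15
ee_pos: [0.4515, 0.3787, 0.137]
orientation: [-0.407, 0.579, -0.404, -0.579]
wrist_force: [-0.1, 0.1, 0.3]
grip_width: 0.997
```

Run:
```python
from h import *
go([.4547,.372,.098],109.5)
d=viewer.read_camera('wrist');cv2.imwrite('pics/w4.png',d['pixels'][:,:,::-1])
```

```text
t 2.15 tcp [0.4515 0.3787 0.137 ] F [-0.06  0.05  0.26] w 0.997 q [ 0.58  0.45  1.65  0.    1.03 -1.34]
jaw az 109.95 tilt 0.24
turn [0.45 0.12 0.21] shift_now [ 0.039  -0.0006 -0.0074] shift_after_turn [ 0.039  -0.0008 -0.0073]
```

View pics/w4.png

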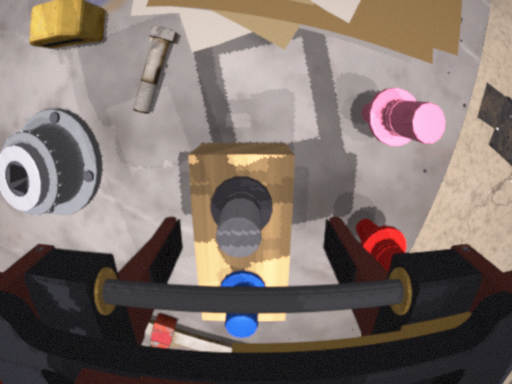

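The arbor's top is at (238,235) between the fingers, slightly left of mid-jaw. That matches the computed 7 mm offset along the jaw axis.

Emit:
{"fn": "jog_arm", "kwargs": {
  "rows": [
    [[0, 0, 0], [0, -0.0008, -0.0073], 1],
    [[0, 0, 0], [0.015, 0, 0], 1],
    [[0, 0, 0], [0.015, 0, 0], 1],
    [[0, 0, 0], [0, 0, 0], 1]
  ]
}}

```text
clock: 2.6
ee_pos: [0.4587, 0.3762, 0.115]
orientation: [-0.41, 0.582, -0.399, -0.578]
wrist_force: [0.2, -0.2, -0.1]
grip_width: 1.0
```

Run:
```python
from h import *
go([.4547,.372,.098],109.5)
```

```text
t 2.6 tcp [0.4587 0.3762 0.115 ] F [ 0.15 -0.24 -0.05] w 1.0 q [ 0.57  0.48  1.67  0.    0.97 -1.35]
jaw az 110.18 tilt 0.98
turn [0.68 0.3  0.93] shift_now [ 0.0169  0.0055 -0.0027] shift_after_turn [ 0.017   0.0052 -0.0026]
```

Emit:
{"fn": "jog_arm", "kwargs": {
  "rows": [
    [[0, 0, 0], [0, 0, 0], 1]
  ]
}}

```text
clock: 2.7
ee_pos: [0.4594, 0.3767, 0.1165]
orientation: [-0.411, 0.582, -0.398, -0.578]
wrist_force: [-0.3, 0.8, 0.8]
grip_width: 1.005
```

Run:
```python
from h import *
for i in range(4):
    go([.4547,.372,.098],109.5); viewer.read_camera('side')
```

```text
t 2.7 tcp [0.4594 0.3767 0.1165] F [-0.34  0.77  0.82] w 1.005 q [ 0.57  0.48  1.67  0.    0.98 -1.35]
jaw az 110.19 tilt 1.09
turn [0.69 0.32 1.05] shift_now [ 0.0184  0.0064 -0.0029] shift_after_turn [ 0.0185  0.006  -0.0028]
t 2.75 tcp [0.4595 0.3767 0.1166] F [ 0.56 -0.07 -0.47] w 1.002 q [ 0.57  0.48  1.67  0.    0.98 -1.35]
jaw az 110.19 tilt 1.1
turn [0.69 0.32 1.05] shift_now [ 0.0185  0.0065 -0.0028] shift_after_turn [ 0.0186  0.0061 -0.0028]
t 2.8 tcp [0.4594 0.3766 0.1164] F [0.23 1.08 0.63] w 1.001 q [ 0.57  0.48  1.67  0.    0.97 -1.35]
jaw az 110.19 tilt 1.1
turn [0.68 0.32 1.05] shift_now [ 0.0183  0.0064 -0.0028] shift_after_turn [ 0.0184  0.006  -0.0028]
t 2.85 tcp [0.4593 0.3766 0.1163] F [-0.07  0.84  1.05] w 1.0 q [ 0.57  0.48  1.67  0.    0.97 -1.35]
jaw az 110.18 tilt 1.09
turn [0.68 0.32 1.04] shift_now [ 0.0181  0.0063 -0.0028] shift_after_turn [ 0.0183  0.0059 -0.0028]
```

Emit:
{"fn": "jog_arm", "kwargs": {
  "rows": [
    [[-0.7, 0.3, 1.0], [0.004, 0.006, -0.0028], 1],
    [[0, 0, 0], [0, 0, 0], 1]
  ]
}}

```text
clock: 3.1
ee_pos: [0.4545, 0.3716, 0.1125]
orientation: [-0.401, 0.583, -0.401, -0.583]
wrist_force: [0.1, 0.2, -1.0]
grip_width: 0.997
```

Run:
```python
from h import *
go([.4547,.372,.098],109.5)
```

```text
t 3.1 tcp [0.4545 0.3716 0.1125] F [ 0.07  0.19 -0.96] w 0.997 q [ 0.57  0.48  1.67 -0.    0.99 -1.37]
jaw az 110.95 tilt 0.01
turn [ 1.45 -0.01 -0.  ] shift_now [ 0.0145 -0.0004  0.0003] shift_after_turn [ 0.0145 -0.0004  0.0003]
```

Emit:
{"fn": "jog_arm", "kwargs": {
  "rows": [
    [[1, 0, 0], [0.007, -0.0004, 0.0003], 1],
    [[0, 0, 0], [0.007, 0, 0], 1],
    [[0, 0, 0], [0, 0, 0], 1]
  ]
}}

```text
clock: 3.4
ee_pos: [0.4547, 0.372, 0.0973]
orientation: [-0.406, 0.579, -0.406, -0.579]
wrist_force: [0.6, 0.4, 0.1]
grip_width: 0.999
```

Run:
```python
from h import *
go([.4547,.372,.098],109.5)
```

```text
t 3.4 tcp [0.4547 0.372  0.0973] F [0.62 0.36 0.08] w 0.999 q [ 0.57  0.5   1.68 -0.    0.95 -1.35]
jaw az 109.85 tilt 0.02
turn [ 0.35 -0.01 -0.01] shift_now [-0.0007  0.      0.    ] shift_after_turn [-0.0007  0.      0.    ]
```

Now I close on it with 30 N. The opening should stop near 28/88 ≈ 0.32.

Emit:
{"fn": "jog_arm", "kwargs": {
  "rows": [
    [[0, 0, 0], [0, 0, 0], -1],
    [[0, 0, 0], [0, 0, 0], -1],
    [[0, 0, 0], [0, 0, 0], -1],
    [[0, 0, 0], [0, 0, 0], -1],
    [[0, 0, 0], [0, 0, 0], -1],
    [[0, 0, 0], [0, 0, 0], -1]
  ],
  "squeeze": 30
}}

```text
clock: 4.0
ee_pos: [0.4547, 0.372, 0.097]
orientation: [0.406, -0.579, 0.407, 0.579]
wrist_force: [0.5, -0.1, -0.2]
grip_width: 0.493
```

Run:
```python
from h import *
go([.4547,.372,.098],109.5)
```

```text
t 4.0 tcp [0.4547 0.372  0.097 ] F [ 0.46 -0.1  -0.17] w 0.493 q [ 0.57  0.5   1.68 -0.    0.95 -1.35]
jaw az 109.86 tilt 0.04
turn [ 0.36 -0.02 -0.03] shift_now [-0.001  0.    -0.   ] shift_after_turn [-0.001  0.    -0.   ]
```

Emit:
{"fn": "jog_arm", "kwargs": {
  "rows": [
    [[0, 0, 0], [0, 0, 0], -1],
    [[0, 0, 0], [0, 0, 0], -1],
    [[0, 0, 0], [0, 0, 0], -1],
    [[0, 0, 0], [0, 0, 0], -1]
  ]
}}

```text
clock: 4.4
ee_pos: [0.4548, 0.372, 0.0971]
orientation: [-0.406, 0.579, -0.406, -0.579]
wrist_force: [-0.1, -0.2, 0.2]
grip_width: 0.313
```

Emit:
{"fn": "jog_arm", "kwargs": {
  "rows": [
    [[0, 0, 0], [-0.01, 0, 0], -1],
    [[0, 0, 0], [-0.02, 0, 0], -1],
    [[0, 0, 0], [-0.03, 0, 0], -1],
    [[0, 0, 0], [-0.03, 0, 0], -1],
    [[0, 0, 0], [-0.02, 0, 0], -1],
    [[0, 0, 0], [0, 0, 0], -1]
  ]
}}

```text
clock: 5.0
ee_pos: [0.453, 0.371, 0.2116]
orientation: [0.404, -0.578, 0.408, 0.579]
wrist_force: [-0.6, 0.3, -2.7]
grip_width: 0.312
```

Run:
```python
from h import *
go([.5018,.1665,.185],109.5)
d=viewer.read_camera('side');cv2.imwrite('pics/s5.png',cv2.resize(d['pixels'][120:310,190:380,::-1],None,fx=3,fy=3))
```

```text
t 5.0 tcp [0.453  0.371  0.2116] F [-0.55  0.32 -2.73] w 0.312 q [ 0.57  0.37  1.57 -0.    1.2  -1.35]
jaw az 109.86 tilt 0.32
turn [ 0.36 -0.08 -0.31] shift_now [ 0.027   0.0234 -0.2089] shift_after_turn [ 0.0266  0.0223 -0.2091]
```

View pics/s5.png

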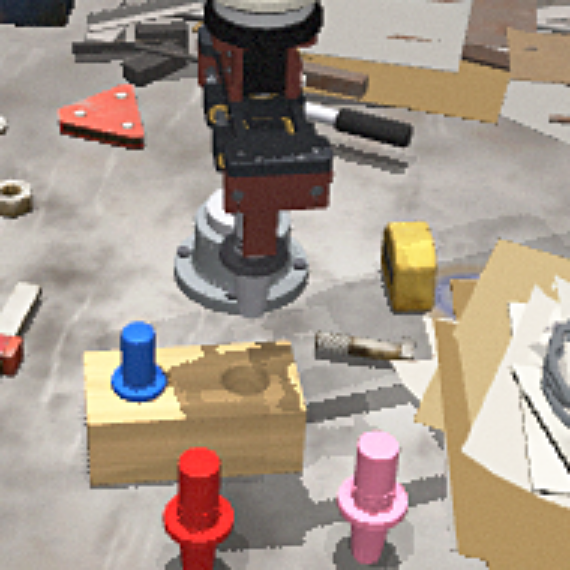

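The arbor is held upright, hanging clear at crop (255,280), and the rack hole is empty. Next I carry it to above the socket.

Emit:
{"fn": "jog_arm", "kwargs": {
  "rows": [
    [[0, 0, 0], [0, 0.002, -0.02], -1],
    [[0, 0, 0], [0, 0.004, -0.04], -1],
    [[0, 0, 0], [0, 0.004, -0.04], -1],
    [[0, 0, 0], [0, 0.004, -0.04], -1],
    [[0, 0, 0], [0, 0.003, -0.025], -1],
    [[0, 0, 0], [0, 0, -0.01], -1],
    [[0, 0, 0], [0, 0, 0], -1]
  ]
}}

```text
clock: 5.75
ee_pos: [0.4915, 0.1942, 0.2017]
orientation: [0.4, -0.575, 0.411, 0.583]
wrist_force: [1.0, 0.2, -1.0]
grip_width: 0.314
```

Run:
```python
from h import *
go([.5018,.1665,.185],109.5)
```

```text
t 5.75 tcp [0.4915 0.1942 0.2017] F [ 0.95  0.19 -0.95] w 0.314 q [ 0.25  0.31  1.7  -0.    1.16 -1.67]
jaw az 110.01 tilt 1.16
turn [ 0.51 -0.02 -1.16] shift_now [ 0.0167 -0.0006 -0.0296] shift_after_turn [ 0.0167 -0.0005 -0.0296]
```

Emit:
{"fn": "jog_arm", "kwargs": {
  "rows": [
    [[0, 0, 0], [0, 0, -0.01], -1],
    [[0, 0, 0], [0, 0, -0.01], -1],
    [[0, 0, -1.0], [0, 0, -0.004], -1],
    [[0, 0, 0], [0, 0, 0], -1],
    [[0, 0, 0], [0, 0, 0], -1]
  ]
}}

```text
clock: 6.25
ee_pos: [0.4991, 0.1732, 0.2004]
orientation: [0.404, -0.579, 0.405, 0.581]
wrist_force: [0.2, 0.3, -1.8]
grip_width: 0.311
```

Run:
```python
from h import *
go([.5018,.1665,.185],109.5)
```

```text
t 6.25 tcp [0.4991 0.1732 0.2004] F [ 0.21  0.31 -1.78] w 0.311 q [ 0.2   0.3   1.71  0.    1.13 -1.72]
jaw az 110.18 tilt 0.19
turn [ 0.68  0.08 -0.16] shift_now [ 0.0154 -0.0002 -0.0072] shift_after_turn [ 0.0154 -0.0003 -0.0072]
```

Run:
```python
from h import *
for n,c in(('top',(263,207)),('side',(270,187))):
    d=np.load(n+'.npz');im=d['pixels'];hsv=cv2.cvtColor(im,cv2.COLOR_RGB2HSV)
    g=im.min(2).astype(np.uint8);m=((g>165)).astype(np.uint8)
    w=np.zeros_like(m);w[c[1]-22:c[1]+18,c[0]-26:c[0]+26]=1;m*=w
    cs,_=cv2.findContours(m,cv2.RETR_EXTERNAL,cv2.CHAIN_APPROX_NONE);k=max(cs,key=cv2.contourArea)
    e=cv2.fitEllipse(k);print(n,e,[ray(d,*e[0],h).round(4).tolist() for h in(.072,)])
    b=k[:,0,:];P=np.array([ray(d,u,v,.072) for u,v in b]);print((P.min(0)+P.max(0))/2,np.ptp(P,axis=0))
```

```text
top ((262.7138977050781, 205.77139282226562), (19.436315536499023, 19.51238441467285), 149.04483032226562) [[0.5024, 0.1663, 0.072]]
[0.50182002 0.16690223 0.072     ] [0.06026879 0.05742736 0.        ]
side ((272.2421875, 186.89268493652344), (35.52916717529297, 60.3413200378418), 82.5835952758789) [[0.5005, 0.1571, 0.072]]
[0.50752116 0.15147676 0.072     ] [1.55426353e-01 1.93065550e-01 2.22044605e-16]
```

Emit:
{"fn": "jog_arm", "kwargs": {
  "rows": [
    [[0, 0, 0], [0.004, 0, -0.0072], -1],
    [[0, 0, 0], [0, 0, 0], -1]
  ]
}}

```text
clock: 6.45
ee_pos: [0.5016, 0.1667, 0.1963]
orientation: [0.404, -0.579, 0.405, 0.581]
wrist_force: [0.0, 0.2, -1.5]
grip_width: 0.312
```

Run:
```python
from h import *
go([.5018,.1663,.17],109.5)
d=viewer.read_camera('side');cv2.imwrite('pics/s6.png',cv2.resize(d['pixels'][120:250,200:350,::-1],None,fx=4,fy=4,interpolation=cv2.INTER_CUBIC))
d=viewer.read_camera('wrist');cv2.imwrite('pics/w6.png',d['pixels'][:,:,::-1])
```

```text
t 6.45 tcp [0.5016 0.1667 0.1963] F [ 0.03  0.25 -1.46] w 0.312 q [ 0.19  0.31  1.72  0.    1.12 -1.74]
jaw az 110.25 tilt 0.16
turn [ 0.75  0.09 -0.14] shift_now [ 0.0263 -0.0001 -0.0004] shift_after_turn [ 0.0263 -0.0001 -0.0004]
```

View pics/s6.png

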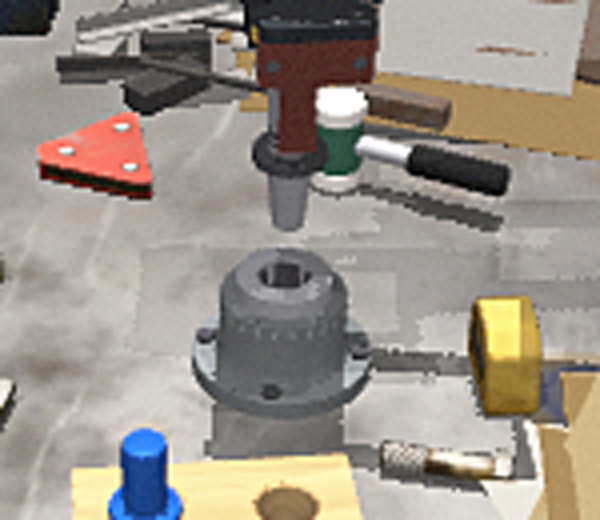

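View pics/w6.png

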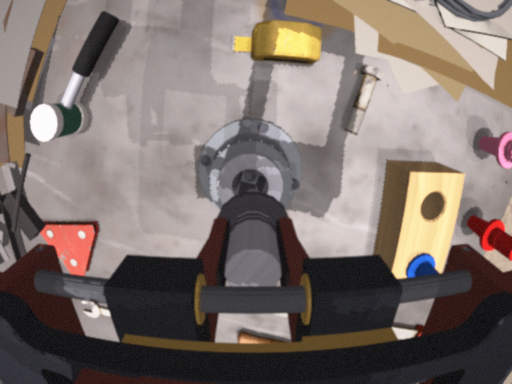

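The side crop shows the shank tip at (287,228) directly over the bore at (285,275). In the wrist view the bore is at (248,182), in line with the shank. The top-view rim ellipse gives (0.502, 0.1665). Lowering.

Emit:
{"fn": "jog_arm", "kwargs": {
  "rows": [
    [[0.5, 0.1, -0.1], [0.008, 0, -0.0004], -1],
    [[0, 0, 0], [0.01, 0, 0], -1],
    [[0, 0, 0], [0.01, 0, 0], -1],
    [[0, 0, 0], [0.006, 0, 0], -1],
    [[0, 0, 0], [0, 0, 0], -1]
  ]
}}

```text
clock: 7.05
ee_pos: [0.5013, 0.167, 0.1591]
orientation: [0.407, -0.578, 0.407, 0.579]
wrist_force: [0.5, -0.7, -1.8]
grip_width: 0.316
```

Run:
```python
from h import *
go([.5018,.1665,.135],109.5)
```

```text
t 7.05 tcp [0.5013 0.167  0.1591] F [ 0.52 -0.66 -1.81] w 0.316 q [ 0.19  0.35  1.76  0.    1.03 -1.72]
jaw az 109.7 tilt 0.07
turn [ 0.2   0.03 -0.06] shift_now [ 0.0241 -0.0004 -0.0007] shift_after_turn [ 0.0241 -0.0003 -0.0006]
```

Emit:
{"fn": "jog_arm", "kwargs": {
  "rows": [
    [[0, 0, 0], [0.004, -0.0003, -0.0006], -1],
    [[0, 0, 0], [0.006, 0, 0], -1],
    [[0, 0, 0], [0.006, 0, 0], -1],
    [[0, 0, 0], [0.005, 0, 0], -1],
    [[0, 0, 0], [0, 0, 0], -1]
  ]
}}

```text
clock: 7.55
ee_pos: [0.5023, 0.166, 0.1363]
orientation: [-0.407, 0.578, -0.407, -0.578]
wrist_force: [-1.2, -0.9, -2.6]
grip_width: 0.311
```

Run:
```python
from h import *
go([.5018,.1665,.13],109.5)
```

```text
t 7.55 tcp [0.5023 0.166  0.1363] F [-1.19 -0.9  -2.56] w 0.311 q [ 0.19  0.38  1.78 -0.    0.98 -1.73]
jaw az 109.73 tilt 0.06
turn [ 0.23 -0.05 -0.05] shift_now [0.0063 0.0003 0.0007] shift_after_turn [0.0063 0.0003 0.0007]
```

Emit:
{"fn": "jog_arm", "kwargs": {
  "rows": [
    [[0, 0, 0], [0.002, 0.0003, 0.0006], -1],
    [[0, 0, 0], [0.002, 0, 0], -1],
    [[0, 0, 0], [0.001, 0, 0], -1]
  ]
}}

```text
clock: 7.85
ee_pos: [0.5024, 0.1658, 0.1315]
orientation: [-0.406, 0.579, -0.407, -0.578]
wrist_force: [-0.6, -2.2, -0.2]
grip_width: 0.317
```

Emit:
{"fn": "jog_arm", "kwargs": {
  "rows": [
    [[0, 0, 0], [0.001, 0, 0], -1],
    [[0, 0, 0], [0.001, 0, 0], -1]
  ]
}}

```text
clock: 8.05
ee_pos: [0.5026, 0.1656, 0.1296]
orientation: [-0.406, 0.579, -0.407, -0.578]
wrist_force: [0.2, -1.3, -0.9]
grip_width: 0.313
```

Emit:
{"fn": "jog_arm", "kwargs": {
  "rows": [
    [[0, 0, 0], [0.001, 0, 0], -1],
    [[0, 0, 0], [0.001, 0, 0], -1]
  ]
}}

```text
clock: 8.25
ee_pos: [0.5027, 0.1655, 0.1277]
orientation: [-0.406, 0.579, -0.407, -0.577]
wrist_force: [0.4, -2.6, 0.9]
grip_width: 0.317
```

Run:
```python
from h import *
F=[];
for n in('top','wrist','side','side'):
    d=viewer.read_camera(n);s=readout.get_state();F.append(s['wrist_force']); 
    if n!='top': cv2.imwrite(f'pics/{n}7.png',d['pixels'][:,:,::-1] if n=='wrist' else cv2.resize(d['pixels'][130:230,220:330,::-1],None,fx=5,fy=5,interpolation=cv2.INTER_CUBIC))
print(np.round(F,2));go([.5018,.1665,.127],109.5)
```

```text
[[ 0.17 -2.28 -0.67]
 [ 0.55 -3.86 -2.09]
 [ 1.11 -2.64 -1.66]
 [ 0.85 -2.98 -2.64]]
t 8.45 tcp [0.5027 0.1655 0.1276] F [ 0.85 -2.98 -2.64] w 0.315 q [ 0.19  0.39  1.79 -0.    0.96 -1.72]
jaw az 109.76 tilt 0.18
turn [ 0.26 -0.17  0.03] shift_now [0.0005 0.0005 0.0013] shift_after_turn [0.0006 0.0005 0.0013]
```

View pics/side7.png

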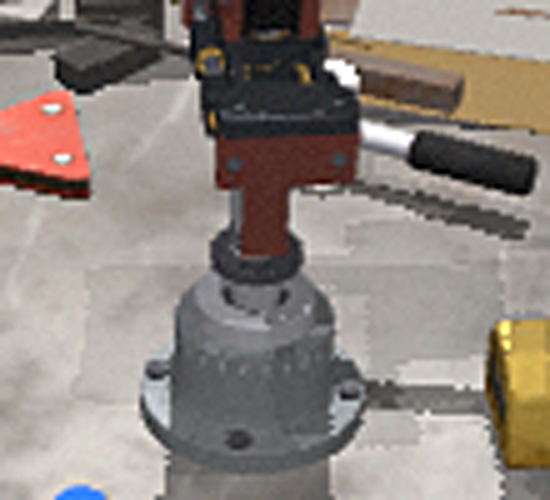

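The shank is in the bore, and a side force of about 3 N acts along −tool z, so the bore centre lies a little that way. I'll ease over 1 mm and recheck.

Emit:
{"fn": "jog_arm", "kwargs": {
  "rows": [
    [[0, 0, 0], [0, 0, -0.001], -1],
    [[0, 0, 0], [0, 0, 0], -1],
    [[0, 0, 0], [0, 0, 0], -1]
  ]
}}

```text
clock: 8.75
ee_pos: [0.5027, 0.1652, 0.1274]
orientation: [-0.407, 0.579, -0.407, -0.578]
wrist_force: [-0.1, -1.8, -1.5]
grip_width: 0.313
```

```bash
cat >> h.py <<'E'
def force(n=5):
    F=[]
    for i in range(n):
        viewer.read_camera('top');F.append(readout.get_state()['wrist_force'])
    return np.mean(F,0).round(2),np.std(F,0).round(2)
E
python3 - <<'E'
from h import *
print(force());go([.5018,.1665,.127],109.5)
E
```

```text
(array([ 0.24, -1.39, -1.62]), array([0.45, 0.5 , 0.46]))
t 9.0 tcp [0.5028 0.1652 0.1274] F [ 0.65 -2.16 -2.3 ] w 0.312 q [ 0.19  0.39  1.79 -0.    0.96 -1.73]
jaw az 109.73 tilt 0.09
turn [ 0.23 -0.09  0.02] shift_now [0.0004 0.0005 0.0015] shift_after_turn [0.0004 0.0005 0.0015]
```

Emit:
{"fn": "jog_arm", "kwargs": {
  "rows": [
    [[0, 0, 0], [0.001, 0, -0.0007], -1],
    [[0, 0, 0], [0, 0, 0], -1]
  ]
}}

```text
clock: 9.2
ee_pos: [0.5027, 0.1649, 0.1263]
orientation: [-0.407, 0.578, -0.407, -0.578]
wrist_force: [0.5, -0.8, -2.9]
grip_width: 0.316
```

Run:
```python
from h import *
print(force());go([.5018,.1665,.127],109.5)
```

```text
(array([ 0.12, -0.39, -2.4 ]), array([0.43, 0.42, 0.42]))
t 9.45 tcp [0.5028 0.1649 0.1264] F [ 0.43  0.15 -2.74] w 0.314 q [ 0.19  0.39  1.79 -0.    0.96 -1.73]
jaw az 109.72 tilt 0.05
turn [ 0.22 -0.04  0.02] shift_now [-0.0006  0.0004  0.0018] shift_after_turn [-0.0006  0.0004  0.0018]
```

Emit:
{"fn": "jog_arm", "kwargs": {
  "rows": [
    [[0, 0, 0], [0.001, 0, 0], -1],
    [[0, 0, 0], [0, 0, 0], -1]
  ]
}}

```text
clock: 9.65
ee_pos: [0.5028, 0.1649, 0.1255]
orientation: [-0.407, 0.579, -0.407, -0.578]
wrist_force: [-0.3, -1.1, -2.6]
grip_width: 0.318
```

Run:
```python
from h import *
print(force());go([.5018,.1665,.127],109.5)
```

```text
(array([ 0.2 , -0.42, -2.9 ]), array([0.14, 0.59, 0.62]))
t 9.9 tcp [0.5028 0.1649 0.1254] F [ 0.41 -0.72 -3.64] w 0.314 q [ 0.19  0.4   1.79 -0.    0.95 -1.73]
jaw az 109.72 tilt 0.04
turn [ 0.22 -0.04  0.01] shift_now [-0.0016  0.0004  0.0018] shift_after_turn [-0.0016  0.0004  0.0018]
```

Emit:
{"fn": "jog_arm", "kwargs": {
  "rows": [
    [[0, 0, 0], [0.001, 0, 0], -1],
    [[0, 0, 0], [0, 0, 0], -1]
  ]
}}

```text
clock: 10.1
ee_pos: [0.5028, 0.1649, 0.1247]
orientation: [-0.407, 0.579, -0.407, -0.578]
wrist_force: [0.4, -0.6, -3.0]
grip_width: 0.316
```

Run:
```python
from h import *
print(force(4));go([.5018,.1665,.127],109.5)
```

```text
(array([-0.22, -0.62, -1.79]), array([0.62, 0.23, 0.2 ]))
t 10.3 tcp [0.5028 0.1649 0.1247] F [-0.94 -0.62 -2.02] w 0.312 q [ 0.19  0.4   1.79 -0.    0.95 -1.73]
jaw az 109.72 tilt 0.05
turn [ 0.22 -0.04  0.02] shift_now [-0.0023  0.0004  0.0018] shift_after_turn [-0.0023  0.0004  0.0018]
```

Emit:
{"fn": "jog_arm", "kwargs": {
  "rows": [
    [[0, 0, 0], [0.001, 0, 0], -1],
    [[0, 0, 0], [0, 0, 0], -1]
  ]
}}

```text
clock: 10.5
ee_pos: [0.5028, 0.1649, 0.124]
orientation: [-0.407, 0.579, -0.407, -0.578]
wrist_force: [-0.1, -0.2, -3.0]
grip_width: 0.315
```

Run:
```python
from h import *
print(force(4));go([.5018,.1665,.127],109.5)
```

```text
(array([-0.24, -0.57, -0.87]), array([0.49, 0.29, 0.17]))
t 10.7 tcp [0.5028 0.1649 0.1239] F [ 0.5  -0.49 -0.86] w 0.314 q [ 0.19  0.4   1.79 -0.    0.95 -1.73]
jaw az 109.72 tilt 0.05
turn [ 0.22 -0.04  0.02] shift_now [-0.0031  0.0004  0.0018] shift_after_turn [-0.0031  0.0004  0.0018]
```

The vertical load begins to lift off at TCP z≈0.1245, with the side force near zero, so the taper is taking at an implied rim height of about 0.070. I'll add one small nudge and then release.

Emit:
{"fn": "jog_arm", "kwargs": {
  "rows": [
    [[0, 0, 0], [0.0015, 0, 0], -1],
    [[0, 0, 0], [0, 0, 0], -1]
  ]
}}

```text
clock: 10.9
ee_pos: [0.5029, 0.165, 0.1226]
orientation: [-0.407, 0.579, -0.407, -0.578]
wrist_force: [0.1, -0.5, -3.9]
grip_width: 0.315
```

Run:
```python
from h import *
print(force(4));go([.5018,.1665,.127],109.5)
```

```text
(array([-0.15, -0.1 , -2.02]), array([0.36, 0.36, 0.28]))
t 11.1 tcp [0.503  0.165  0.1226] F [-0.73  0.32 -1.62] w 0.311 q [ 0.19  0.4   1.79 -0.    0.95 -1.73]
jaw az 109.72 tilt 0.06
turn [ 0.22 -0.04  0.04] shift_now [-0.0044  0.0006  0.0018] shift_after_turn [-0.0044  0.0006  0.0018]
```

Run:
```python
from h import *
d=viewer.read_camera('wrist');p=fish(d);cv2.imwrite('pics/w8.png',d['pixels'][:,:,::-1])
m=(np.hypot(p[...,0]-.503,p[...,1]-.165)<.045)&(p[...,2]>.06)&(p[...,2]<.11);q=p[m];print('wrist',np.histogram(q[:,2],bins=np.arange(.06,.111,.0025)))
d=viewer.read_camera('side');p=cloud(d);cv2.imwrite('pics/s8.png',cv2.resize(d['pixels'][130:230,220:330,::-1],None,fx=5,fy=5,interpolation=cv2.INTER_CUBIC))
m=(np.hypot(p[...,0]-.503,p[...,1]-.165)<.045)&(p[...,2]>.06)&(p[...,2]<.11);q=p[m];print('side',np.histogram(q[:,2],bins=np.arange(.06,.111,.0025)))
c=p[168:190,272:274];print(np.c_[np.arange(168,190),p[168:190,272].round(4)], d['pixels'][168:190,272].mean(1).round())
print(force(4))
```

```text
wrist (array([  47,   51,   64,   83, 1747,  211,    0,    0,    0,    0,    0,
         50,   85,  701,  523,   36,   49,  154,   86,  166]), array([0.06  , 0.0625, 0.065 , 0.0675, 0.07  , 0.0725, 0.075 , 0.0775,
       0.08  , 0.0825, 0.085 , 0.0875, 0.09  , 0.0925, 0.095 , 0.0975,
       0.1   , 0.1025, 0.105 , 0.1075, 0.11  ]))
side (array([74, 17, 17, 21, 49, 89, 39,  9,  5,  1,  0,  5, 17, 25, 38, 33,  4,
        2,  7,  7]), array([0.06  , 0.0625, 0.065 , 0.0675, 0.07  , 0.0725, 0.075 , 0.0775,
       0.08  , 0.0825, 0.085 , 0.0875, 0.09  , 0.0925, 0.095 , 0.0975,
       0.1   , 0.1025, 0.105 , 0.1075, 0.11  ]))
[[1.680e+02 4.851e-01 2.478e-01 1.895e-01]
 [1.690e+02 4.964e-01 1.900e-01 1.488e-01]
 [1.700e+02 4.964e-01 1.897e-01 1.457e-01]
 [1.710e+02 4.966e-01 1.881e-01 1.417e-01]
 [1.720e+02 4.962e-01 1.896e-01 1.398e-01]
 [1.730e+02 4.962e-01 1.892e-01 1.365e-01]
 [1.740e+02 4.956e-01 1.916e-01 1.352e-01]
 [1.750e+02 4.970e-01 1.844e-01 1.274e-01]
 [1.760e+02 4.970e-01 1.836e-01 1.238e-01]
 [1.770e+02 4.962e-01 1.872e-01 1.233e-01]
 [1.780e+02 4.967e-01 1.841e-01 1.182e-01]
 [1.790e+02 4.960e-01 1.875e-01 1.175e-01]
 [1.800e+02 4.965e-01 1.842e-01 1.122e-01]
 [1.810e+02 4.961e-01 1.859e-01 1.103e-01]
 [1.820e+02 4.962e-01 1.849e-01 1.066e-01]
 [1.830e+02 4.975e-01 1.778e-01 9.860e-02]
 [1.840e+02 4.964e-01 1.827e-01 9.900e-02]
 [1.850e+02 4.957e-01 1.856e-01 9.790e-02]
 [1.860e+02 4.950e-01 1.891e-01 9.730e-02]
 [1.870e+02 4.954e-01 1.862e-01 9.220e-02]
 [1.880e+02 4.951e-01 1.873e-01 8.990e-02]
 [1.890e+02 4.976e-01 1.739e-01 7.720e-02]] [ 59.  50.  52.  49.  56.  54.  57.  56.  61.  48.  55.  49.  51.  54.
  49. 111.  48.  49.  52.  44.  68. 117.]
(array([ 0.1 , -0.98, -3.44]), array([0.23, 0.25, 0.71]))
```

View pics/s8.png

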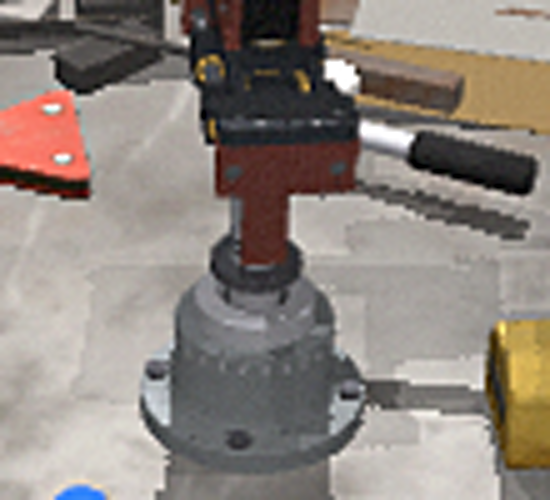

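In the wrist depth the rim is at z≈0.0715 and the collar top at ≈0.095. The collar underside is therefore about 15.5–16 mm proud, inside the window, and it is upright. Releasing.

Emit:
{"fn": "jog_arm", "kwargs": {
  "rows": [
    [[0, 0, 0], [0, 0, 0], 1],
    [[0, 0, 0], [0, 0, 0], 1],
    [[0, 0, 0], [0, 0, 0], 1],
    [[0, 0, 0], [0, 0, 0], 1],
    [[0, 0, 0], [0, 0, 0], 1],
    [[0, 0, 0], [0, 0, 0], 1]
  ]
}}

```text
clock: 12.0
ee_pos: [0.505, 0.1656, 0.1241]
orientation: [-0.408, 0.58, -0.406, -0.577]
wrist_force: [0.2, -0.3, 0.8]
grip_width: 0.82
```

Run:
```python
from h import *
print(force(4))
d=viewer.read_camera('wrist');p=fish(d)
for a,b,r in((.06,.08,.035),(.085,.1,.03),(.135,.155,.03),(.13,.16,.02)):
    m=(np.hypot(p[...,0]-.503,p[...,1]-.165)<r)&(p[...,2]>a)&(p[...,2]<b);q=p[m];print(len(q),np.median(q,axis=0).round(4),np.histogram(q[:,2],bins=8))
go([.503,.165,.25],None)
```

```text
(array([-0.05, -0.02, -0.12]), array([0.4 , 0.45, 0.48]))
2280 [0.484  0.1556 0.0716] (array([  33,   36,   39,   38,   41,  112, 1463,  518]), array([0.06006349, 0.0617918 , 0.06352011, 0.06524843, 0.06697674,
       0.06870506, 0.07043337, 0.07216169, 0.07389   ]))
2118 [0.4916 0.1584 0.0948] (array([  23,   48,   50,   73, 1249,  623,   32,   20]), array([0.08720117, 0.08878317, 0.09036516, 0.09194716, 0.09352916,
       0.09511115, 0.09669315, 0.09827515, 0.09985714]))
2450 [0.4996 0.1632 0.1446] (array([  73,   72,   67,   73,   68,  138, 1450,  509]), array([0.13501595, 0.13646159, 0.13790722, 0.13935285, 0.14079848,
       0.14224411, 0.14368974, 0.14513537, 0.146581  ]))
2651 [0.4989 0.163  0.1445] (array([  87,   83,   92,   95,  104,  107,  710, 1373]), array([0.13002456, 0.13209411, 0.13416367, 0.13623323, 0.13830278,
       0.14037234, 0.14244189, 0.14451145, 0.146581  ]))
t 12.25 tcp [0.5048 0.1656 0.124 ] F [-0.94  0.03  0.1 ] w 0.993 q [ 0.19  0.4   1.79 -0.    0.95 -1.73]
jaw az 109.71 tilt 0.28
turn [ 0.   -0.05  0.27] shift_now [-1.261e-01  1.300e-03 -1.000e-04] shift_after_turn [-1.26e-01  1.90e-03  1.00e-04]
```

The wrist depth now gives the rim at 0.0716, collar top at 0.0948 and arbor top at 0.1446. That puts it about 15 mm proud, standing by itself. Next I back off upward and go to the mallet.

Emit:
{"fn": "jog_arm", "kwargs": {
  "rows": [
    [[0, 0, 0], [-0.01, 0, 0], 1],
    [[0, 0, 0], [-0.03, 0, 0], 1],
    [[0, 0, 0], [-0.04, 0, 0], 1],
    [[0, 0, 0], [-0.03, 0, 0], 1],
    [[0, 0, 0], [0, 0, 0], 1]
  ]
}}

```text
clock: 12.75
ee_pos: [0.5034, 0.1653, 0.2392]
orientation: [-0.408, 0.579, -0.407, -0.578]
wrist_force: [0.2, -0.6, -0.1]
grip_width: 0.996
```

Run:
```python
from h import *
go([.5125,-.0675,.15],77)
d=viewer.read_camera('side');cv2.imwrite('pics/s9.png',cv2.resize(d['pixels'][110:240,200:350,::-1],None,fx=4,fy=4,interpolation=cv2.INTER_CUBIC))
```

```text
t 12.75 tcp [0.5034 0.1653 0.2392] F [ 0.18 -0.57 -0.07] w 0.996 q [ 0.19  0.26  1.67 -0.    1.21 -1.73]
jaw az 109.7 tilt 0.12
turn [3.27e+01 1.00e-02 1.20e-01] shift_now [ 0.0891  0.0701 -0.2222] shift_after_turn [ 0.0892 -0.0612 -0.2248]
```

View pics/s9.png

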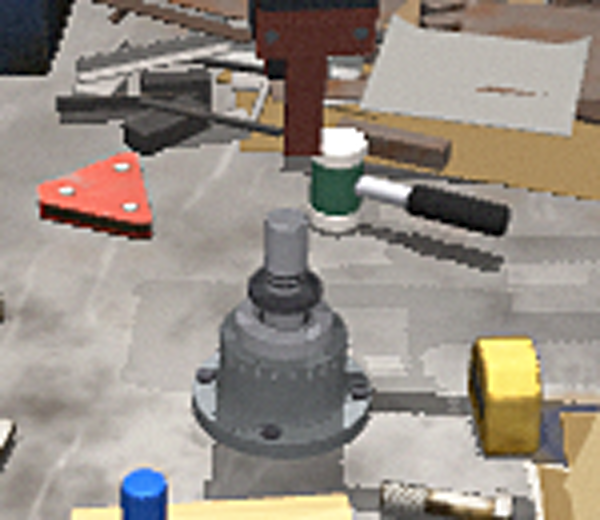

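The arbor stands upright in the socket, with its top at (287,215) and collar at (284,287). Turning and moving to the mallet.

Emit:
{"fn": "jog_arm", "kwargs": {
  "rows": [
    [[8.2, 0, 0], [0, 0, 0], 1],
    [[8.2, 0, 0], [0, 0, 0], 1],
    [[8.2, 0, 0], [0, 0, 0], 1],
    [[8.1, 0, 0], [0, 0, 0], 1],
    [[0, 0, 0], [0, -0.01, -0.04], 1],
    [[0, 0, 0], [0, -0.012, -0.045], 1],
    [[0, 0, 0], [0, -0.012, -0.045], 1],
    [[0, 0, 0], [0, -0.012, -0.045], 1],
    [[0, 0, 0], [0, -0.006, -0.025], 1],
    [[0, 0, 0], [0, 0, 0], 1]
  ]
}}

```text
clock: 13.8
ee_pos: [0.4954, -0.0472, 0.2263]
orientation: [0.553, -0.43, 0.563, 0.438]
wrist_force: [0.2, -0.4, 0.1]
grip_width: 1.001
```

Run:
```python
from h import *
go([.5125,-.0675,.15],77)
d=viewer.read_camera('wrist');p=fish(d);cv2.imwrite('pics/w10.png',d['pixels'][:,:,::-1])
m=(np.hypot(p[...,0]-.5125,p[...,1]+.0675)<.04)&(p[...,2]>.066)&(p[...,2]<.08);q=p[m]
print(len(q),q.mean(0).round(4),((np.percentile(q,2,axis=0)+np.percentile(q,98,axis=0))/2).round(4),np.ptp(q,axis=0).round(3))
m=(np.hypot(p[...,0]-.42,p[...,1]+.045)<.07)&(p[...,2]>.036)&(p[...,2]<.055);q=p[m][:,:2];c=q.mean(0);v=np.linalg.svd(q-c,full_matrices=False)[2][0];print(c,np.degrees(np.arctan2(v[1],v[0])))
```

```text
t 13.8 tcp [ 0.4954 -0.0472  0.2263] F [ 0.23 -0.39  0.13] w 1.001 q [-0.23  0.24  1.73 -0.    1.19 -1.55]
jaw az 75.79 tilt 1.03
turn [-1.21 -0.23 -1.01] shift_now [ 0.076  -0.0229 -0.0152] shift_after_turn [ 0.0763 -0.0212 -0.016 ]
1121 [ 0.5127 -0.0708  0.0694] [ 0.513  -0.0709  0.0692] [0.041 0.041 0.005]
[ 0.43000006 -0.05284283] -12.207969274351788
```

View pics/w10.png

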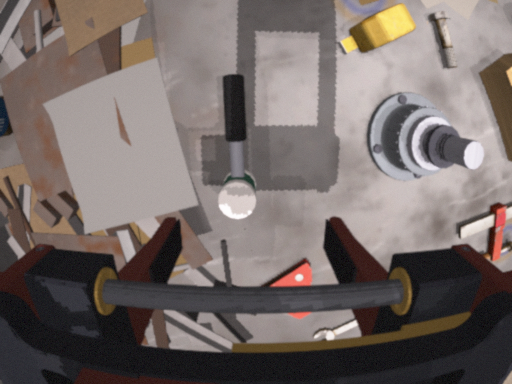

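The wrist view shows the mallet's white top at (237,197) with the handle toward (234,105). The handle runs between the fingers as intended, and the standing arbor is at (460,152).

Emit:
{"fn": "jog_arm", "kwargs": {
  "rows": [
    [[-0.8, -0.2, -1.0], [0.02, -0.02, -0.018], 1],
    [[0, 0, 0], [0.02, 0, 0], 1],
    [[0, 0, 0], [0.02, 0, 0], 1],
    [[0, 0, 0], [0, 0, 0], 1],
    [[0, 0, 0], [0, 0, 0], 1]
  ]
}}

```text
clock: 14.35
ee_pos: [0.5085, -0.0625, 0.1619]
orientation: [0.554, -0.437, 0.554, 0.441]
wrist_force: [-0.2, 0.2, 0.9]
grip_width: 0.998
```

Run:
```python
from h import *
go([.5128,-.0693,.053],77.5)
```

```text
t 14.35 tcp [ 0.5085 -0.0625  0.1619] F [-0.22  0.23  0.92] w 0.998 q [-0.26  0.33  1.79  0.    1.03 -1.6 ]
jaw az 76.77 tilt 0.36
turn [-0.73  0.21 -0.29] shift_now [ 0.1089 -0.0063 -0.006 ] shift_after_turn [ 0.1089 -0.0057 -0.0057]
```

Emit:
{"fn": "jog_arm", "kwargs": {
  "rows": [
    [[-0.7, 0.2, -0.3], [0.02, -0.0058, -0.0058], 1],
    [[0, 0, 0], [0.02, 0, 0], 1],
    [[0, 0, 0], [0.015, 0, 0], 1],
    [[0, 0, 0], [0.005, 0, 0], 1],
    [[0, 0, 0], [0, 0, 0], 1]
  ]
}}

```text
clock: 14.85
ee_pos: [0.5161, -0.0661, 0.1047]
orientation: [0.552, -0.445, 0.549, 0.442]
wrist_force: [-0.0, 0.3, 0.9]
grip_width: 1.004
```

Run:
```python
from h import *
go([.5128,-.0693,.053],77.5)
```

```text
t 14.85 tcp [ 0.5161 -0.0661  0.1047] F [-0.01  0.27  0.86] w 1.004 q [-0.26  0.41  1.83  0.    0.89 -1.62]
jaw az 77.76 tilt 0.38
turn [0.26 0.05 0.38] shift_now [ 0.0517  0.0029 -0.0039] shift_after_turn [ 0.0517  0.0025 -0.0039]
```

Emit:
{"fn": "jog_arm", "kwargs": {
  "rows": [
    [[0.2, 0, 0.4], [0.003, 0.0027, -0.0039], 1],
    [[0, 0, 0], [0, 0, 0], 1]
  ]
}}

```text
clock: 15.05
ee_pos: [0.5134, -0.0691, 0.1032]
orientation: [0.552, -0.443, 0.551, 0.443]
wrist_force: [-0.0, 0.2, -0.1]
grip_width: 1.002
```

Run:
```python
from h import *
go([.5128,-.0693,.053],77.5)
d=viewer.read_camera('wrist');p=fish(d);cv2.imwrite('pics/w11.png',d['pixels'][:,:,::-1])
m=(np.hypot(p[...,0]-.5125,p[...,1]+.0675)<.04)&(p[...,2]>.066)&(p[...,2]<.08);q=p[m]
print(len(q),q.mean(0).round(4),((np.percentile(q,2,axis=0)+np.percentile(q,98,axis=0))/2).round(4),np.ptp(q,axis=0).round(3))
```

```text
t 15.05 tcp [ 0.5134 -0.0691  0.1032] F [-0.02  0.25 -0.06] w 1.002 q [-0.27  0.42  1.84  0.    0.89 -1.62]
jaw az 77.6 tilt 0.09
turn [0.1  0.05 0.08] shift_now [ 0.0502  0.0006 -0.0003] shift_after_turn [ 0.0502  0.0005 -0.0003]
2907 [ 0.512  -0.0706  0.0694] [ 0.5126 -0.0707  0.0691] [0.041 0.041 0.005]
```

View pics/w11.png

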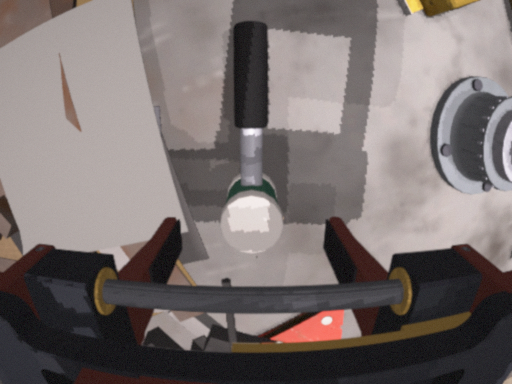

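The head's white top at (252,215) sits midway between the fingers at (165,240) and (342,240), with the handle leading straight away. Descending.

Emit:
{"fn": "jog_arm", "kwargs": {
  "rows": [
    [[0, 0, 0], [0.012, 0.0005, -0.0003], 1],
    [[0, 0, 0], [0.012, 0, 0], 1],
    [[0, 0, 0], [0.012, 0, 0], 1],
    [[0, 0, 0], [0.007, 0, 0], 1],
    [[0, 0, 0], [0, 0, 0], 1],
    [[0, 0, 0], [0, 0, 0], 1]
  ]
}}

```text
clock: 15.7
ee_pos: [0.5137, -0.0697, 0.0572]
orientation: [0.552, -0.444, 0.55, 0.442]
wrist_force: [-0.6, -0.7, 0.6]
grip_width: 1.003
```

Run:
```python
from h import *
go([.5128,-.0697,.053],77.5)
```

```text
t 15.7 tcp [ 0.5137 -0.0697  0.0572] F [-0.65 -0.7   0.6 ] w 1.003 q [-0.27  0.49  1.87  0.    0.78 -1.62]
jaw az 77.55 tilt 0.21
turn [0.05 0.05 0.2 ] shift_now [ 0.0042  0.0009 -0.0002] shift_after_turn [ 0.0042  0.0009 -0.0002]
```

Emit:
{"fn": "jog_arm", "kwargs": {
  "rows": [
    [[0, 0, 0.2], [0.004, 0.0009, 0], 1],
    [[0, 0, 0], [0, 0, 0], 1],
    [[0, 0, 0], [0, 0, 0], -1],
    [[0, 0, 0], [0, 0, 0], -1],
    [[0, 0, 0], [0, 0, 0], -1],
    [[0, 0, 0], [0, 0, 0], -1],
    [[0, 0, 0], [0, 0, 0], -1],
    [[0, 0, 0], [0, 0, 0], -1],
    [[0, 0, 0], [0, 0, 0], -1],
    [[0, 0, 0], [0, 0, 0], -1]
  ],
  "squeeze": 55
}}

```text
clock: 16.7
ee_pos: [0.5139, -0.0698, 0.0543]
orientation: [0.552, -0.443, 0.55, 0.442]
wrist_force: [-0.4, -0.4, 0.6]
grip_width: 0.465
```

Run:
```python
from h import *
go([.5128,-.0697,.053],77.5);print(force(4))
```

```text
t 16.7 tcp [ 0.5139 -0.0698  0.0543] F [-0.41 -0.42  0.61] w 0.465 q [-0.27  0.49  1.87  0.    0.77 -1.62]
jaw az 77.56 tilt 0.15
turn [0.06 0.04 0.14] shift_now [ 0.0012  0.0011 -0.0002] shift_after_turn [ 0.0013  0.0011 -0.0002]
(array([ 0.01, -0.18, -0.14]), array([0.65, 0.66, 0.6 ]))
```

Emit:
{"fn": "jog_arm", "kwargs": {
  "rows": [
    [[0, 0, 0], [0, 0, 0], -1],
    [[0, 0, 0], [-0.01, 0, 0], -1],
    [[0, 0, 0], [-0.03, 0, 0], -1],
    [[0, 0, 0], [-0.04, 0, 0], -1],
    [[0, 0, 0], [-0.04, 0, 0], -1],
    [[0, 0, 0], [-0.03, 0, 0], -1],
    [[0, 0, 0], [-0.01, 0, 0], -1],
    [[0, 0, 0], [0, 0, 0], -1]
  ]
}}

```text
clock: 17.7
ee_pos: [0.5091, -0.0685, 0.219]
orientation: [0.55, -0.44, 0.553, 0.445]
wrist_force: [0.8, 0.1, -3.5]
grip_width: 0.471
```

Run:
```python
from h import *
go([.503,.165,.23],77.5);print(force(3))
d=viewer.read_camera('side');cv2.imwrite('pics/s12.png',cv2.resize(d['pixels'][80:240,200:380,::-1],None,fx=3.5,fy=3.5,interpolation=cv2.INTER_CUBIC));np.savez('s12.npz',**d)
d=viewer.read_camera('top');np.savez('t12.npz',**d);p=cloud(d)
m=(np.hypot(p[...,0]-.503,p[...,1]-.165)<.025)&(p[...,2]>.139)&(p[...,2]<.152);q=p[m]
print('arbor top',len(q),q.mean(0).round(4),((np.percentile(q,2,axis=0)+np.percentile(q,98,axis=0))/2).round(4),np.ptp(q,axis=0).round(3))
```

```text
t 17.7 tcp [ 0.5091 -0.0685  0.219 ] F [ 0.83  0.08 -3.47] w 0.471 q [-0.27  0.26  1.72  0.    1.17 -1.62]
jaw az 77.56 tilt 0.45
turn [ 0.06  0.08 -0.45] shift_now [-0.0102  0.0564  0.2267] shift_after_turn [-0.011   0.0565  0.2267]
(array([ 0.08, -0.48, -3.84]), array([0.03, 0.19, 0.62]))
arbor top 75 [0.5022 0.1663 0.1453] [0.5023 0.1661 0.1456] [0.026 0.023 0.009]
```

View pics/s12.png

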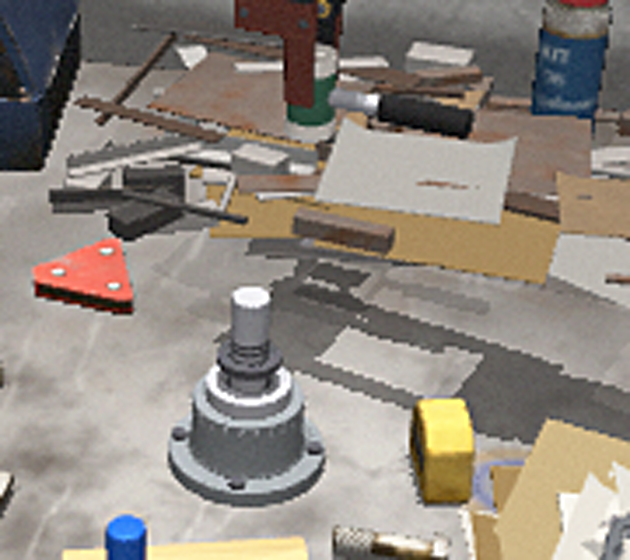

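The mallet is in hand at crop (310,100) and level. The arbor stands with its top at (251,300). Arbor-top z is 0.145, so contact is expected at TCP z≈0.199. I'll carry the mallet over it at about 0.245.

Emit:
{"fn": "jog_arm", "kwargs": {
  "rows": [
    [[0, 0, 0], [-0.02, 0.002, 0.005], -1],
    [[0, 0, 0], [-0.01, 0.008, 0.03], -1],
    [[0, 0, 0], [0, 0.01, 0.04], -1],
    [[0, 0, 0], [0, 0.01, 0.04], -1],
    [[0, 0, 0], [0, 0.01, 0.04], -1],
    [[0, 0, 0], [0, 0.006, 0.025], -1],
    [[0, 0, 0], [0, 0.003, 0.01], -1],
    [[0, 0, 0], [0, 0, 0], -1]
  ]
}}

```text
clock: 18.75
ee_pos: [0.4961, 0.1335, 0.2362]
orientation: [0.544, -0.433, 0.56, 0.451]
wrist_force: [0.5, -0.6, -4.4]
grip_width: 0.467
```

Run:
```python
from h import *
go([.503,.165,.22],77.5)
```

```text
t 18.75 tcp [0.4961 0.1335 0.2362] F [ 0.46 -0.62 -4.4 ] w 0.467 q [ 0.12  0.26  1.68  0.01  1.24 -1.23]
jaw az 77.34 tilt 1.96
turn [-0.16 -0.14 -1.95] shift_now [ 0.0162 -0.0004  0.0323] shift_after_turn [0.0162 0.0001 0.0323]
```

Emit:
{"fn": "jog_arm", "kwargs": {
  "rows": [
    [[0, 0, -1.0], [0, 0, 0.012], -1],
    [[0, 0, -1.0], [0, 0, 0.012], -1],
    [[0, 0, 0], [0, 0, 0.005], -1],
    [[0, 0, 0], [0, 0, 0], -1],
    [[0, 0, 0], [0, 0, 0], -1]
  ]
}}

```text
clock: 19.25
ee_pos: [0.5028, 0.1607, 0.2345]
orientation: [0.552, -0.443, 0.554, 0.439]
wrist_force: [0.2, -0.1, -3.7]
grip_width: 0.467
```

Run:
```python
from h import *
go([.503,.165,.21],77.5)
```

```text
t 19.25 tcp [0.5028 0.1607 0.2345] F [ 0.23 -0.11 -3.69] w 0.467 q [ 0.18  0.26  1.67 -0.01  1.21 -1.16]
jaw az 77.18 tilt 0.31
turn [-0.32 -0.29  0.1 ] shift_now [0.0245 0.0008 0.0044] shift_after_turn [0.0245 0.0008 0.0042]
```

Emit:
{"fn": "jog_arm", "kwargs": {
  "rows": [
    [[-0.3, -0.3, 0.1], [0.005, 0.0008, 0.0042], -1],
    [[0, 0, 0], [0.008, 0, 0], -1],
    [[0, 0, 0], [0.006, 0, 0], -1],
    [[0, 0, 0], [0, 0, 0], -1],
    [[0, 0, 0], [0, 0, 0], -1]
  ]
}}

```text
clock: 19.75
ee_pos: [0.5029, 0.1639, 0.2134]
orientation: [0.552, -0.442, 0.552, 0.442]
wrist_force: [-0.1, 0.3, -4.1]
grip_width: 0.467
```

Run:
```python
from h import *
go([.503,.165,.2],77.5);print(force(4))
d=viewer.read_camera('side');cv2.imwrite('pics/s13.png',cv2.resize(d['pixels'][100:240,200:360,::-1],None,fx=4,fy=4,interpolation=cv2.INTER_CUBIC))
```

```text
t 19.75 tcp [0.5029 0.1639 0.2134] F [-0.07  0.26 -4.08] w 0.467 q [ 0.18  0.29  1.7   0.    1.16 -1.17]
jaw az 77.42 tilt 0.06
turn [-0.08 -0.01 -0.06] shift_now [0.0134 0.0001 0.0011] shift_after_turn [0.0134 0.0001 0.0011]
(array([ 0.2 ,  0.04, -4.5 ]), array([0.49, 0.33, 0.21]))
```

View pics/s13.png

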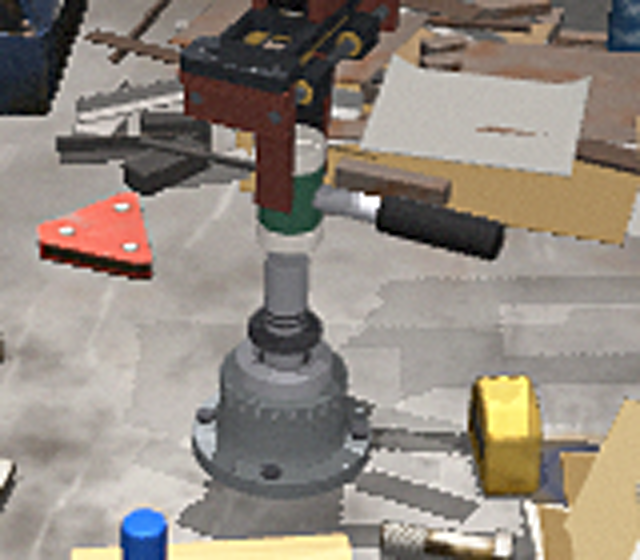

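The head sits squarely over the arbor, with its lower face at (290,238) and the arbor top at (287,258). Baseline Fz is ≈ −4.4 N. Approaching slowly.

Emit:
{"fn": "jog_arm", "kwargs": {
  "rows": [
    [[0, 0, 0], [0.003, 0, 0.001], -1],
    [[0, 0, 0], [0.003, 0, 0], -1],
    [[0, 0, 0], [0.002, 0, 0], -1],
    [[0, 0, 0], [0.002, 0, 0], -1]
  ]
}}

```text
clock: 20.4
ee_pos: [0.5041, 0.1653, 0.204]
orientation: [0.552, -0.443, 0.551, 0.442]
wrist_force: [-0.1, -0.0, -3.7]
grip_width: 0.466
```

Emit:
{"fn": "jog_arm", "kwargs": {
  "rows": [
    [[0, 0, 0], [0.001, 0, 0], -1],
    [[0, 0, 0], [0.001, 0, 0], -1]
  ]
}}

```text
clock: 20.6
ee_pos: [0.5039, 0.1653, 0.2015]
orientation: [0.552, -0.442, 0.551, 0.442]
wrist_force: [-1.4, 0.6, -4.1]
grip_width: 0.47
```

Emit:
{"fn": "jog_arm", "kwargs": {
  "rows": [
    [[0, 0, 0], [0.001, 0, 0], -1]
  ]
}}

```text
clock: 20.7
ee_pos: [0.5039, 0.1653, 0.2004]
orientation: [0.552, -0.442, 0.551, 0.442]
wrist_force: [-1.2, -0.2, -4.9]
grip_width: 0.462
```

Emit:
{"fn": "jog_arm", "kwargs": {
  "rows": [
    [[0, 0, 0], [0.001, 0, 0], -1]
  ]
}}

```text
clock: 20.8
ee_pos: [0.504, 0.1654, 0.1995]
orientation: [0.552, -0.442, 0.551, 0.442]
wrist_force: [-0.8, -0.5, 1.4]
grip_width: 0.464
```

Contact is at TCP z≈0.1995 with about 6 N. I'll continue gently in small steps to learn the stiffness.

Emit:
{"fn": "jog_arm", "kwargs": {
  "rows": [
    [[0, 0, 0], [0.0005, 0, 0], -1]
  ]
}}

```text
clock: 20.9
ee_pos: [0.5045, 0.1654, 0.1994]
orientation: [0.553, -0.443, 0.551, 0.442]
wrist_force: [-0.1, -0.4, 1.7]
grip_width: 0.465
```

Emit:
{"fn": "jog_arm", "kwargs": {
  "rows": [
    [[0, 0, 0], [0.0005, 0, 0], -1]
  ]
}}

```text
clock: 21.0
ee_pos: [0.5048, 0.1654, 0.1994]
orientation: [0.553, -0.443, 0.551, 0.442]
wrist_force: [-0.5, 0.0, 1.4]
grip_width: 0.469
```

Emit:
{"fn": "jog_arm", "kwargs": {
  "rows": [
    [[0, 0, 0], [0.0005, 0, 0], -1]
  ]
}}

```text
clock: 21.1
ee_pos: [0.5051, 0.1654, 0.1994]
orientation: [0.553, -0.443, 0.55, 0.442]
wrist_force: [-0.7, -0.5, 2.6]
grip_width: 0.466
```

Run:
```python
from h import *
go([.503,.165,.2],77.5);print(force(2));go([.503,.165,.2],77.5)
```

```text
t 21.1 tcp [0.5051 0.1654 0.1994] F [-0.74 -0.46  2.6 ] w 0.466 q [ 0.19  0.3   1.71 -0.    1.12 -1.17]
jaw az 77.44 tilt 0.25
turn [-0.06  0.09  0.23] shift_now [-0.0006  0.002  -0.0008] shift_after_turn [-0.0006  0.002  -0.0008]
(array([-1.06, -0.41,  2.07]), array([0.06, 0.09, 0.44]))
t 21.2 tcp [0.5051 0.1654 0.1993] F [-1.   -0.5   2.51] w 0.47 q [ 0.19  0.3   1.71 -0.    1.12 -1.17]
jaw az 77.43 tilt 0.24
turn [-0.07  0.1   0.22] shift_now [-0.0007  0.002  -0.0008] shift_after_turn [-0.0007  0.002  -0.0008]
```

It stalls at 6 N for a 0.5 mm step, so the arm's stiffness is about 12 N/mm. That means 1.1 mm per row gives about 14 N and 1.6 mm about 20 N. That was tap one. Now I lift clear, recentre and tap again.

Emit:
{"fn": "jog_arm", "kwargs": {
  "rows": [
    [[0, 0, 0], [-0.003, 0, 0], -1],
    [[0, 0.1, 0.2], [-0.004, 0.0016, -0.0004], -1],
    [[0, 0, 0], [0, 0, 0], -1],
    [[0, 0, 0], [0, 0, 0], -1]
  ]
}}

```text
clock: 21.6
ee_pos: [0.5023, 0.1653, 0.2056]
orientation: [0.551, -0.442, 0.552, 0.443]
wrist_force: [1.1, -0.1, -4.1]
grip_width: 0.467
```

Run:
```python
from h import *
print(force(2));go([.503,.165,.2],77.5)
```

```text
(array([ 0.08,  0.37, -4.75]), array([0.46, 0.  , 0.01]))
t 21.7 tcp [0.5023 0.1653 0.2056] F [-0.38  0.36 -4.77] w 0.469 q [ 0.19  0.3   1.71  0.    1.14 -1.16]
jaw az 77.43 tilt 0.13
turn [-0.07 -0.05 -0.12] shift_now [ 0.0056 -0.0008 -0.0002] shift_after_turn [ 0.0056 -0.0007 -0.0002]
```

Emit:
{"fn": "jog_arm", "kwargs": {
  "rows": [
    [[0, 0, 0], [0.002, -0.0005, 0], -1],
    [[0, 0, 0], [0.002, 0, 0], -1],
    [[0, 0, 0], [0.001, 0, 0], -1],
    [[0, 0, 0], [0.0008, 0, 0], -1],
    [[0, 0, 0], [0.0008, 0.0003, 0], -1]
  ]
}}

```text
clock: 22.2
ee_pos: [0.5033, 0.1653, 0.1989]
orientation: [0.551, -0.442, 0.552, 0.442]
wrist_force: [-0.7, 0.3, 2.7]
grip_width: 0.47
```

Emit:
{"fn": "jog_arm", "kwargs": {
  "rows": [
    [[0, 0, 0], [0.001, 0.0004, 0], -1]
  ]
}}

```text
clock: 22.3
ee_pos: [0.5033, 0.1654, 0.1985]
orientation: [0.552, -0.442, 0.552, 0.442]
wrist_force: [-0.6, -0.7, 2.2]
grip_width: 0.465
```

Emit:
{"fn": "jog_arm", "kwargs": {
  "rows": [
    [[0, 0, 0], [0.001, 0.0004, 0], -1]
  ]
}}

```text
clock: 22.4
ee_pos: [0.5033, 0.1654, 0.198]
orientation: [0.552, -0.443, 0.551, 0.442]
wrist_force: [-0.8, -1.4, 2.6]
grip_width: 0.465
```

Emit:
{"fn": "jog_arm", "kwargs": {
  "rows": [
    [[0, 0, 0], [0.001, 0.0004, 0], -1]
  ]
}}

```text
clock: 22.5
ee_pos: [0.5032, 0.1655, 0.1974]
orientation: [0.552, -0.443, 0.551, 0.442]
wrist_force: [-1.2, -0.4, 2.9]
grip_width: 0.468
```

It drives at about 7 N and 0.5 mm per row. Continuing in short runs, where a step of 1.0–1.2 mm caps the force near 15 N.

Emit:
{"fn": "jog_arm", "kwargs": {
  "rows": [
    [[0, 0, 0], [0.0011, 0.0004, 0], -1],
    [[0, 0, 0], [0.0011, 0.0004, 0], -1],
    [[0, 0, 0], [0.0011, 0.0004, 0], -1]
  ]
}}

```text
clock: 22.8
ee_pos: [0.5026, 0.1657, 0.1947]
orientation: [0.553, -0.443, 0.551, 0.441]
wrist_force: [-0.8, -1.4, 4.2]
grip_width: 0.465
```

Emit:
{"fn": "jog_arm", "kwargs": {
  "rows": [
    [[0, 0, 0], [0.0011, 0.0004, 0], -1],
    [[0, 0, 0], [0.0011, 0.0004, 0], -1],
    [[0, 0, 0], [0.0011, 0.0004, 0], -1]
  ]
}}

```text
clock: 23.1
ee_pos: [0.5022, 0.1659, 0.1918]
orientation: [0.553, -0.444, 0.55, 0.441]
wrist_force: [-0.2, -2.2, 5.9]
grip_width: 0.467
```

Run:
```python
from h import *
go([.503,.165,.2],77.5)
```

```text
t 23.1 tcp [0.5022 0.1659 0.1918] F [-0.19 -2.22  5.93] w 0.467 q [ 0.19  0.31  1.73 -0.    1.1  -1.16]
jaw az 77.45 tilt 0.34
turn [-0.05  0.05  0.33] shift_now [-0.0082 -0.0011 -0.0007] shift_after_turn [-0.0082 -0.001  -0.0007]
```

About 7.6 mm has been driven at about 10 N. I'll lift clear, straighten and tap again.

Emit:
{"fn": "jog_arm", "kwargs": {
  "rows": [
    [[0, 0, 0], [-0.003, 0, 0], -1],
    [[0, 0, 0.3], [-0.003, -0.0006, -0.0008], -1],
    [[0, 0, 0], [0, 0, 0], -1],
    [[0, 0, 0], [0, 0, 0], -1]
  ]
}}

```text
clock: 23.5
ee_pos: [0.5, 0.1651, 0.1952]
orientation: [0.55, -0.441, 0.553, 0.444]
wrist_force: [0.5, -0.0, -3.7]
grip_width: 0.469
```

Run:
```python
from h import *
print(force(2));go([.503,.165,.2],77.5)
```

```text
(array([ 0.19,  0.11, -4.17]), array([0.14, 0.24, 0.42]))
t 23.6 tcp [0.5001 0.1651 0.1953] F [ 0.33 -0.13 -4.58] w 0.463 q [ 0.19  0.31  1.72  0.    1.12 -1.17]
jaw az 77.44 tilt 0.32
turn [-0.06 -0.03 -0.32] shift_now [-0.0047 -0.0028  0.0006] shift_after_turn [-0.0047 -0.0028  0.0006]
```

Emit:
{"fn": "jog_arm", "kwargs": {
  "rows": [
    [[0, 0, -0.3], [-0.001, -0.003, 0], -1],
    [[0, 0, 0], [0.001, 0, 0], -1],
    [[0, 0, 0], [0.0015, 0, 0], -1],
    [[0, 0, 0], [0.001, 0, 0], -1]
  ]
}}

```text
clock: 24.0
ee_pos: [0.5033, 0.1644, 0.1924]
orientation: [0.552, -0.442, 0.552, 0.442]
wrist_force: [0.0, 0.3, -4.1]
grip_width: 0.463
```

Run:
```python
from h import *
go([.503,.165,.192],77.5)
```

```text
t 24.0 tcp [0.5033 0.1644 0.1924] F [ 0.01  0.25 -4.07] w 0.463 q [ 0.19  0.31  1.72 -0.    1.11 -1.17]
jaw az 77.44 tilt 0.03
turn [-0.06 -0.03 -0.01] shift_now [0.0004 0.0004 0.0006] shift_after_turn [0.0004 0.0004 0.0006]
```

Emit:
{"fn": "jog_arm", "kwargs": {
  "rows": [
    [[0, 0, 0], [0.001, 0.0003, 0.0003], -1],
    [[0, 0, 0], [0.001, 0.0003, 0], -1],
    [[0, 0, 0], [0.0011, 0.0003, 0], -1]
  ]
}}

```text
clock: 24.3
ee_pos: [0.5042, 0.1647, 0.1912]
orientation: [0.552, -0.443, 0.551, 0.441]
wrist_force: [-1.8, -1.3, 7.0]
grip_width: 0.465
```

Emit:
{"fn": "jog_arm", "kwargs": {
  "rows": [
    [[0, 0, 0], [0.0011, 0.0003, 0], -1],
    [[0, 0, 0], [0.0011, 0.0003, 0], -1]
  ]
}}

```text
clock: 24.5
ee_pos: [0.5048, 0.1647, 0.1912]
orientation: [0.553, -0.444, 0.55, 0.441]
wrist_force: [-2.0, -1.4, 6.1]
grip_width: 0.468
```

Emit:
{"fn": "jog_arm", "kwargs": {
  "rows": [
    [[0, 0, 0], [0.0011, 0.0003, 0], -1],
    [[0, 0, 0], [0.0011, 0.0003, 0], -1]
  ]
}}

```text
clock: 24.7
ee_pos: [0.505, 0.1646, 0.1912]
orientation: [0.554, -0.445, 0.549, 0.44]
wrist_force: [-1.7, -1.9, 6.6]
grip_width: 0.467
```

It stalls at about 11 N at 0.1912. I can't tell yet whether that is the stop or just resistance. I'll lift, straighten and tap with a stepwise higher force.

Emit:
{"fn": "jog_arm", "kwargs": {
  "rows": [
    [[0, 0, 0], [-0.003, 0, 0], -1],
    [[0, 0, 0], [-0.002, 0, 0], -1],
    [[0, 0, 0], [0, 0, 0], -1],
    [[0, 0, 0], [0, 0, 0], -1]
  ]
}}

```text
clock: 25.1
ee_pos: [0.5044, 0.1647, 0.1961]
orientation: [0.554, -0.445, 0.549, 0.44]
wrist_force: [0.1, -0.0, -4.6]
grip_width: 0.464
```

Run:
```python
from h import *
print(force(2));go([.503,.165,.192],77.5)
```

```text
(array([-0.36,  0.03, -3.7 ]), array([0.06, 0.23, 0.36]))
t 25.2 tcp [0.5044 0.1647 0.1961] F [-0.43  0.26 -3.34] w 0.466 q [ 0.19  0.3   1.72 -0.    1.11 -1.16]
jaw az 77.49 tilt 0.51
turn [-0.01  0.04  0.51] shift_now [ 0.004   0.0014 -0.    ] shift_after_turn [ 0.0041  0.0014 -0.    ]
```

Emit:
{"fn": "jog_arm", "kwargs": {
  "rows": [
    [[0, 0, 0.5], [0.0015, 0.0014, 0], -1],
    [[0, 0, 0], [0.001, 0, 0], -1],
    [[0, 0, 0], [0.001, 0, 0], -1]
  ]
}}

```text
clock: 25.5
ee_pos: [0.5028, 0.165, 0.1919]
orientation: [0.551, -0.442, 0.552, 0.443]
wrist_force: [0.1, 0.4, -3.6]
grip_width: 0.466
```

Run:
```python
from h import *
go([.503,.165,.192],77.5)
```

```text
t 25.5 tcp [0.5028 0.165  0.1919] F [ 0.09  0.37 -3.61] w 0.466 q [ 0.19  0.31  1.72  0.    1.11 -1.17]
jaw az 77.49 tilt 0.07
turn [-0.01  0.03 -0.07] shift_now [-0.0001 -0.0002  0.    ] shift_after_turn [-0.0001 -0.0002  0.    ]
```

Emit:
{"fn": "jog_arm", "kwargs": {
  "rows": [
    [[0, 0, 0], [0.0008, 0, 0], -1],
    [[0, 0, 0], [0.0011, 0.0003, 0], -1]
  ]
}}

```text
clock: 25.7
ee_pos: [0.5035, 0.165, 0.1911]
orientation: [0.552, -0.443, 0.551, 0.442]
wrist_force: [-1.4, -2.0, 11.0]
grip_width: 0.466
```

Emit:
{"fn": "jog_arm", "kwargs": {
  "rows": [
    [[0, 0, 0.1], [0.0013, 0.0004, 0], -1]
  ]
}}

```text
clock: 25.8
ee_pos: [0.5041, 0.165, 0.1911]
orientation: [0.552, -0.443, 0.551, 0.442]
wrist_force: [-1.8, -2.1, 8.4]
grip_width: 0.467
```

Emit:
{"fn": "jog_arm", "kwargs": {
  "rows": [
    [[0, 0, 0.1], [0.0015, 0.0004, 0], -1]
  ]
}}

```text
clock: 25.9
ee_pos: [0.5045, 0.165, 0.1911]
orientation: [0.552, -0.443, 0.551, 0.442]
wrist_force: [-3.6, -2.0, 9.1]
grip_width: 0.468
```

There is no movement at 15 N, and the drive resistance is at most 13 N, so the arbor is on the stop. It stands about 7 mm proud. Now a firm but bounded press toward about 19 N.

Emit:
{"fn": "jog_arm", "kwargs": {
  "rows": [
    [[0, 0, 0.1], [0.0018, 0.0006, 0], -1]
  ]
}}

```text
clock: 26.0
ee_pos: [0.505, 0.165, 0.1911]
orientation: [0.552, -0.443, 0.55, 0.442]
wrist_force: [-2.4, -1.7, 11.4]
grip_width: 0.466
```

Emit:
{"fn": "jog_arm", "kwargs": {
  "rows": [
    [[0, 0, 0.1], [0.0021, 0.0006, 0], -1]
  ]
}}

```text
clock: 26.1
ee_pos: [0.5056, 0.165, 0.1911]
orientation: [0.553, -0.443, 0.55, 0.442]
wrist_force: [-2.6, -1.9, 13.8]
grip_width: 0.468
```

Run:
```python
from h import *
print(force(2));go([.503,.165,.192],77.5)
```

```text
(array([-2.85, -1.56, 11.4 ]), array([0.43, 0.14, 0.25]))
t 26.2 tcp [0.5056 0.165  0.1911] F [-3.28 -1.7  11.65] w 0.464 q [ 0.19  0.31  1.72  0.    1.1  -1.17]
jaw az 77.54 tilt 0.27
turn [0.04 0.12 0.24] shift_now [-0.0009  0.0026 -0.0005] shift_after_turn [-0.0009  0.0026 -0.0005]
```

It withstood about 16–18 N with no movement. For margin I'll lift, recentre and make one more clean tap aimed at about 20 N.

Emit:
{"fn": "jog_arm", "kwargs": {
  "rows": [
    [[0, 0, 0], [-0.003, 0, 0], -1],
    [[0, 0, 0], [-0.003, 0, 0], -1],
    [[0, 0, 0], [0, 0, 0], -1],
    [[0, 0, 0], [0, 0, 0], -1]
  ]
}}

```text
clock: 26.6
ee_pos: [0.5057, 0.1651, 0.1977]
orientation: [0.553, -0.444, 0.55, 0.442]
wrist_force: [-0.2, -0.7, -4.7]
grip_width: 0.469
```

Run:
```python
from h import *
print(force(3));go([.503,.165,.192],77.5)
```

```text
(array([-0.34, -0.22, -4.29]), array([0.36, 0.28, 0.11]))
t 26.75 tcp [0.5057 0.165  0.1976] F [-0.04  0.05 -4.15] w 0.463 q [ 0.19  0.31  1.71  0.    1.12 -1.17]
jaw az 77.54 tilt 0.3
turn [0.04 0.14 0.27] shift_now [ 0.0056  0.0026 -0.0006] shift_after_turn [ 0.0056  0.0026 -0.0006]
```

Emit:
{"fn": "jog_arm", "kwargs": {
  "rows": [
    [[0, 0.1, 0.3], [0.0015, 0.0028, -0.0005], -1],
    [[0, 0, 0], [0.0015, 0, 0], -1],
    [[0, 0, 0], [0.0012, 0, 0], -1],
    [[0, 0, 0], [0.001, 0, 0], -1]
  ]
}}

```text
clock: 27.15
ee_pos: [0.5022, 0.1652, 0.1913]
orientation: [0.551, -0.442, 0.552, 0.443]
wrist_force: [0.1, -0.1, -4.5]
grip_width: 0.466
```

Emit:
{"fn": "jog_arm", "kwargs": {
  "rows": [
    [[0, 0, 0], [0.0008, 0, 0], -1],
    [[0, 0, 0], [0.0012, 0.0006, 0], -1]
  ]
}}

```text
clock: 27.35
ee_pos: [0.5031, 0.1652, 0.1911]
orientation: [0.552, -0.443, 0.551, 0.443]
wrist_force: [-1.6, -2.5, 8.0]
grip_width: 0.469
```

Emit:
{"fn": "jog_arm", "kwargs": {
  "rows": [
    [[0, 0, 0.1], [0.0018, 0.0008, 0], -1]
  ]
}}

```text
clock: 27.45
ee_pos: [0.5036, 0.1653, 0.1911]
orientation: [0.552, -0.443, 0.55, 0.443]
wrist_force: [-2.1, -2.0, 13.3]
grip_width: 0.47
```

Emit:
{"fn": "jog_arm", "kwargs": {
  "rows": [
    [[0, 0, 0.1], [0.0022, 0.0008, 0], -1]
  ]
}}

```text
clock: 27.55
ee_pos: [0.5042, 0.1654, 0.1911]
orientation: [0.552, -0.444, 0.55, 0.442]
wrist_force: [-4.3, -2.9, 15.7]
grip_width: 0.464
```

Emit:
{"fn": "jog_arm", "kwargs": {
  "rows": [
    [[0, 0, 0.1], [0.0022, 0.0008, 0], -1]
  ]
}}

```text
clock: 27.65
ee_pos: [0.5048, 0.1653, 0.1911]
orientation: [0.553, -0.444, 0.549, 0.442]
wrist_force: [-3.1, -1.9, 13.2]
grip_width: 0.464
```

Emit:
{"fn": "jog_arm", "kwargs": {
  "rows": [
    [[0, 0, 0], [-0.003, 0, 0], -1],
    [[0, 0, 0], [-0.01, 0, 0], -1],
    [[0, 0, 0], [-0.02, 0, 0], -1],
    [[0, 0, 0], [-0.02, 0, 0], -1],
    [[0, 0, 0], [0, 0, 0], -1]
  ]
}}

```text
clock: 28.15
ee_pos: [0.5041, 0.1653, 0.2467]
orientation: [0.553, -0.444, 0.549, 0.442]
wrist_force: [-0.2, 0.3, -4.7]
grip_width: 0.467
```

Run:
```python
from h import *
go([.5139,-.0698,.22],77.5)
```

```text
t 28.15 tcp [0.5041 0.1653 0.2467] F [-0.17  0.27 -4.69] w 0.467 q [ 0.19  0.25  1.66  0.    1.23 -1.17]
jaw az 77.59 tilt 0.3
turn [0.09 0.13 0.27] shift_now [ 0.0265 -0.06   -0.2276] shift_after_turn [ 0.0267 -0.0604 -0.2274]
```

Sustained 17–20 N with z fixed at 0.1911, so the arbor is home. Now I return the mallet to where it stood.

Emit:
{"fn": "jog_arm", "kwargs": {
  "rows": [
    [[0, 0, 0], [0, -0.005, -0.02], -1],
    [[0, 0, 0], [0, -0.01, -0.04], -1],
    [[0, 0, 0], [0, -0.012, -0.045], -1],
    [[0, 0, 0], [0, -0.012, -0.045], -1],
    [[0, 0, 0], [0, -0.011, -0.04], -1],
    [[0, 0, 0], [0, -0.005, -0.02], -1],
    [[0, 0, 0], [0, -0.003, -0.01], -1],
    [[0, 0, 0], [0, 0, 0], -1]
  ]
}}

```text
clock: 28.95
ee_pos: [0.5125, -0.0681, 0.2411]
orientation: [0.552, -0.443, 0.549, 0.445]
wrist_force: [0.9, 0.8, -4.5]
grip_width: 0.471
```

Run:
```python
from h import *
go([.5139,-.0698,.06],77.5)
d=viewer.read_camera('wrist');p=fish(d)
for nm,a,b,r in(('rim',.06,.08,.035),('collar',.078,.1,.03),('top',.13,.15,.025)):
    m=(np.hypot(p[...,0]-.503,p[...,1]-.165)<r)&(p[...,2]>a)&(p[...,2]<b);q=p[m];print(nm,len(q),np.median(q,axis=0).round(4) if len(q) else '')
d=viewer.read_camera('top');p=cloud(d)
for nm,a,b,r in(('rim',.06,.077,.035),('collar',.08,.1,.026),('top',.13,.15,.025)):
    m=(np.hypot(p[...,0]-.503,p[...,1]-.165)<r)&(p[...,2]>a)&(p[...,2]<b);q=p[m];print(nm,len(q),np.median(q,axis=0).round(4) if len(q) else '')
```

```text
t 28.95 tcp [ 0.5125 -0.0681  0.2411] F [ 0.91  0.8  -4.51] w 0.471 q [-0.27  0.24  1.69  0.    1.21 -1.63]
jaw az 77.78 tilt 0.25
turn [0.28 0.24 0.07] shift_now [ 0.1811 -0.0014 -0.0021] shift_after_turn [ 0.1811 -0.0017 -0.0014]
rim 867 [0.4943 0.1447 0.0711]
collar 719 [0.4982 0.1523 0.0862]
top 449 [0.5032 0.1618 0.1359]
rim 173 [0.4959 0.1661 0.0709]
collar 117 [0.4977 0.1695 0.0863]
top 75 [0.502  0.1683 0.1365]
```

The arbor is now about 7 mm proud (rim 0.071, collar top 0.0862, top 0.136). Lowering the mallet.

Emit:
{"fn": "jog_arm", "kwargs": {
  "rows": [
    [[0.2, 0.2, 0], [0.02, -0.0015, -0.0015], -1],
    [[0, 0, 0], [0.035, 0, 0], -1],
    [[0, 0, 0], [0.035, 0, 0], -1],
    [[0, 0, 0], [0.03, 0, 0], -1],
    [[0, 0, 0], [0.02, 0, 0], -1],
    [[0, 0, 0], [0.005, 0, 0], -1],
    [[0, 0, 0], [0, 0, 0], -1],
    [[0, 0, 0], [0, 0, 0], -1]
  ]
}}

```text
clock: 29.85
ee_pos: [0.517, -0.0562, 0.0941]
orientation: [0.551, -0.447, 0.545, 0.446]
wrist_force: [-0.1, -0.4, -4.1]
grip_width: 0.468
```

Run:
```python
from h import *
go([.5139,-.0698,.0545],77.5)
```

```text
t 29.85 tcp [ 0.517  -0.0562  0.0941] F [-0.08 -0.41 -4.08] w 0.468 q [-0.25  0.43  1.84  0.01  0.86 -1.62]
jaw az 78.36 tilt 0.47
turn [0.86 0.31 0.36] shift_now [ 0.0395  0.0005 -0.0141] shift_after_turn [ 0.0396  0.0001 -0.0139]
```

Emit:
{"fn": "jog_arm", "kwargs": {
  "rows": [
    [[0.3, 0.3, 0.4], [0.008, 0, -0.006], -1],
    [[0.3, 0, 0], [0.008, 0, -0.004], -1],
    [[0, 0, 0], [0.006, 0, 0], -1],
    [[0, 0, 0], [0, 0, 0], -1],
    [[0, 0, 0], [0, 0, 0], -1]
  ]
}}

```text
clock: 30.35
ee_pos: [0.5179, -0.0675, 0.0735]
orientation: [0.552, -0.445, 0.55, 0.442]
wrist_force: [-0.5, -0.8, -3.8]
grip_width: 0.466
```

Run:
```python
from h import *
go([.5139,-.0698,.0545],77.5)
```

```text
t 30.35 tcp [ 0.5179 -0.0675  0.0735] F [-0.54 -0.8  -3.83] w 0.466 q [-0.26  0.46  1.85 -0.    0.82 -1.62]
jaw az 77.7 tilt 0.33
turn [ 0.2  -0.03  0.33] shift_now [ 0.019   0.0035 -0.0031] shift_after_turn [ 0.019   0.0034 -0.0031]
```

Emit:
{"fn": "jog_arm", "kwargs": {
  "rows": [
    [[0, 0, 0.3], [0.006, 0, 0], -1],
    [[0, 0, 0], [0.005, 0, 0], -1],
    [[0, 0, 0], [0.003, 0, 0], -1],
    [[0, 0, 0], [0.001, 0, 0], -1]
  ]
}}

```text
clock: 30.75
ee_pos: [0.5183, -0.0677, 0.0576]
orientation: [0.551, -0.444, 0.551, 0.443]
wrist_force: [-0.2, -0.3, -4.1]
grip_width: 0.467
```

Run:
```python
from h import *
go([.5139,-.0698,.0545],77.5)
```

```text
t 30.75 tcp [ 0.5183 -0.0677  0.0576] F [-0.16 -0.31 -4.07] w 0.467 q [-0.26  0.49  1.86 -0.    0.79 -1.62]
jaw az 77.68 tilt 0.05
turn [ 0.18 -0.03  0.05] shift_now [ 0.0031  0.0039 -0.003 ] shift_after_turn [ 0.0031  0.0038 -0.003 ]
```

Emit:
{"fn": "jog_arm", "kwargs": {
  "rows": [
    [[0, 0, 0], [0.001, 0, 0], -1],
    [[0, 0, 0], [0.001, 0, 0], -1],
    [[0, 0, 0], [0.0006, 0, 0], -1]
  ]
}}

```text
clock: 31.05
ee_pos: [0.5182, -0.0676, 0.0546]
orientation: [0.551, -0.444, 0.551, 0.443]
wrist_force: [0.4, 0.3, -3.0]
grip_width: 0.465
```

Emit:
{"fn": "jog_arm", "kwargs": {
  "rows": [
    [[0, 0, 0], [0.0005, 0, 0], -1]
  ]
}}

```text
clock: 31.15
ee_pos: [0.5184, -0.0676, 0.0543]
orientation: [0.551, -0.444, 0.551, 0.443]
wrist_force: [-0.8, 0.2, 2.0]
grip_width: 0.468
```

Emit:
{"fn": "jog_arm", "kwargs": {
  "rows": [
    [[0, 0, 0], [0.0005, 0, 0], -1]
  ]
}}

```text
clock: 31.25
ee_pos: [0.5186, -0.0677, 0.0543]
orientation: [0.551, -0.444, 0.551, 0.443]
wrist_force: [-2.4, -0.6, 5.1]
grip_width: 0.464
```

The mallet is down at TCP z 0.0543, the same height as at pick-up. Releasing and lifting straight up.

Emit:
{"fn": "jog_arm", "kwargs": {
  "rows": [
    [[0, 0, 0], [0, 0, 0], 1],
    [[0, 0, 0], [0, 0, 0], 1],
    [[0, 0, 0], [0, 0, 0], 1],
    [[0, 0, 0], [0, 0, 0], 1],
    [[0, 0, 0], [0, 0, 0], 1],
    [[0, 0, 0], [0, 0, 0], 1],
    [[0, 0, 0], [0, 0, 0], 1]
  ]
}}

```text
clock: 31.95
ee_pos: [0.5205, -0.0682, 0.0555]
orientation: [0.552, -0.445, 0.55, 0.442]
wrist_force: [-0.2, 0.8, 0.4]
grip_width: 0.999
```

Emit:
{"fn": "jog_arm", "kwargs": {
  "rows": [
    [[0, 0, 0], [-0.01, 0, 0], 1],
    [[0, 0, 0], [-0.02, 0, 0], 1],
    [[0, 0, 0], [-0.03, 0, 0], 1],
    [[0, 0, 0], [-0.04, 0, 0], 1],
    [[0, 0, 0], [-0.04, 0, 0], 1],
    [[0, 0, 0], [0, 0, 0], 1],
    [[0, 0, 0], [0, 0, 0], 1]
  ]
}}

```text
clock: 32.65
ee_pos: [0.5188, -0.0676, 0.2035]
orientation: [0.552, -0.445, 0.55, 0.442]
wrist_force: [-0.6, 0.4, -0.5]
grip_width: 0.998
```

Run:
```python
from h import *
go([.5,0,.2])
d=viewer.read_camera('side');cv2.imwrite('pics/s20.png',cv2.resize(d['pixels'][90:290,180:380,::-1],None,fx=3,fy=3,interpolation=cv2.INTER_CUBIC))
d=viewer.read_camera('wrist');p=fish(d);cv2.imwrite('pics/w20.png',d['pixels'][:,:,::-1])
m=(np.hypot(p[...,0]-.517,p[...,1]+.068)<.04)&(p[...,2]>.06)&(p[...,2]<.085);q=p[m];print(len(q),np.median(q,axis=0).round(4),np.ptp(q,axis=0).round(3))
A=np.c_[q[:,:2],np.ones(len(q))];print('tilt plane',np.linalg.lstsq(A,q[:,2],rcond=None)[0][:2])
```

```text
t 32.65 tcp [ 0.5188 -0.0676  0.2035] F [-0.59  0.35 -0.49] w 0.998 q [-0.26  0.29  1.73 -0.    1.12 -1.62]
jaw az 77.69 tilt 0.25
turn [ 0.   -0.03  0.24] shift_now [0.0033 0.0328 0.0621] shift_after_turn [0.0035 0.0328 0.0621]
1426 [ 0.5162 -0.0686  0.0694] [0.041 0.041 0.012]
tilt plane [ 0.03261309 -0.00996185]
```

View pics/s20.png

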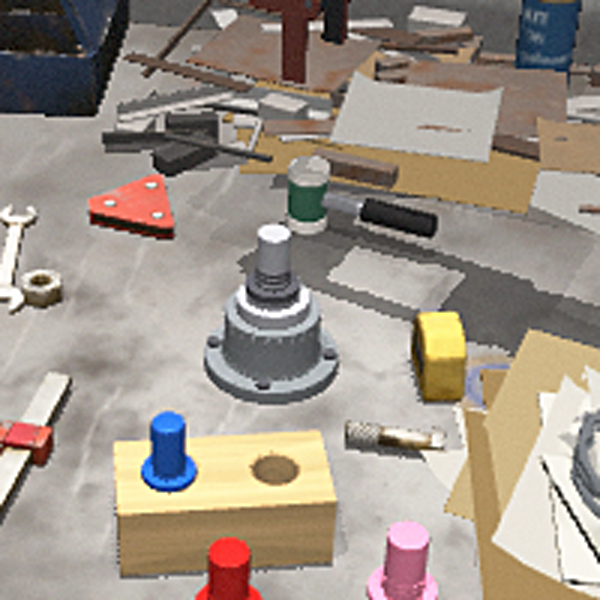

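View pics/w20.png

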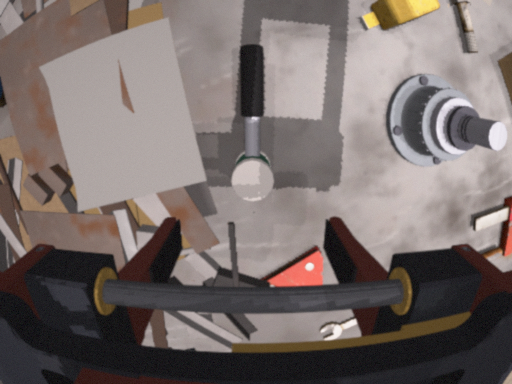

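The side view shows the mallet standing on its head at (308,195). The arbor is seated upright at (272,270), and wiper, tape measure, bolt and nut are undisturbed. A last check on centring and settling before I hand in.

Run:
```python
from h import *
import numpy as np
d=viewer.read_camera('top');p=cloud(d);o=cloud(np.load('top.npz'))
for nm,c,a,b,r in(('rim',(.502,.166),.066,.078,.036),('collar',(.502,.166),.08,.092,.028),('top',(.502,.166),.131,.142,.02)):
    m=(np.hypot(p[...,0]-c[0],p[...,1]-c[1])<r)&(p[...,2]>a)&(p[...,2]<b);q=p[m];print(nm,len(q),((np.percentile(q,3,axis=0)+np.percentile(q,97,axis=0))/2).round(4),np.median(q[:,2]).round(4))
for nm,c in(('wiper',(186,198)),('tape',(270,255)),('bolt',(235,247)),('nut',(274,137))):
    u,v=c;A=d['pixels'][v-9:v+10,u-9:u+10].astype(int);B=np.load('top.npz')['pixels'][v-9:v+10,u-9:u+10].astype(int);print(nm,'mean pix change',abs(A-B).mean().round(1))
print(force(3))
```

```text
rim 143 [0.5019 0.1659 0.0719] 0.0723
collar 116 [0.502  0.167  0.0864] 0.0866
top 73 [0.5027 0.1668 0.1364] 0.1364
wiper mean pix change 10.1
tape mean pix change 8.5
bolt mean pix change 9.3
nut mean pix change 8.8
(array([0.  , 0.12, 0.08]), array([0.32, 0.15, 0.53]))
```

Concentric within about 1 mm, upright, and nothing is touching the robot. The four other things look unchanged. Handing in.

```bash
python3 -c "
from workcell import finish_job
print(finish_job())"
```

```text
the job is handed in; nothing more can be done
None
```

The arbor is driven home on the stop and the mallet is back on the worktop, upright on its head. I handed the job in at about 33 s; it reports no verdict.

**Placing the arbor:** I took it from the rack and set it in the socket with its collar about 15 mm above the rim, then let go. I expected the taper to take at about 20 mm. The fingers carried it about 5 mm past that before release, still inside the 13.5 to 22 mm window.

**Tapping:** I made five slow presses with the mallet, lifting clear between them, and they drove the arbor about 8 mm. The last two held at about 16 to 20 N with no further movement. The highest wrist reading was about 20 N, below the 28 N limit; short peaks between readings would not show.

**Last checks:**
- **Arbor:** The collar is about 6.5 to 7 mm above the rim. Top and collar are centred on the rim to about 1 mm in the top view.
- **Mallet:** Its top is at 69 mm, against 70 mm nominal. A plane fitted to the top came out about 2° off level, within the 8° limit.
- **Other things:** The wiper, tape measure, bolt and nut showed no visible movement. The gripper is open and touching nothing.

**What disagreed:** The camera put the socket about 1.5 mm off in y from where the side force showed the bore to be. I centred on the force.

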